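# Take the check rod out of its sloping sleeve and zero the station wheel

## Task

Take this check station out of service: draw the steel rod with the grey handle straight out along its sloping sleeve without levering it against the sleeve, and lay it down gently, level, in the two forks of the rest rack with the grey handle between the forks. Once the rod is resting there and let go, roll the knurled thumbwheel on the grey box until the digit 0 stands in the middle of its window, and let go. Leave the jars, bottles and other bench things where they are.

Things in the scene. Friction and masses are not known exactly. Their poses are not given: they have to be found in the camera images.
- sleeve: aluminium block 50 x 50 mm across, 90 mm long, on a fixed stand, with a 20 mm through-bore for the rod. Origin at the centre of the bore's upper mouth; z runs along the bore out of the mouth, sloping 40 degrees above level, away from the robot; y is level. The block spans z = 0 to -90 mm. Beyond the mouth all is free down to the stand's 10 mm thick foot.
- rod_center (a point): centre of the rod's grey handle, the place to grip: a square bar 26 x 26 mm, 64 mm long, its z axis along the rod, flat sides facing x and y. At the start it is 32 mm out of the sleeve's mouth along the bore, its shoulder against the mouth, its z along the sleeve's z and its y level. The rod's balance point is within 15 mm of here.
- rod_tip (a point): centre of the end of the rod's long shaft, 132 mm from the handle's centre; at the start it is 100 mm deep, so it must travel 100 mm along the bore to come out of the mouth.
- rod: the rod, about 0.22 kg, 192 mm long; same frame as rod_center, z along the rod. Handle from z = -32 to +32 mm; a steel shaft of 18 mm diameter from z = -32 to the tip at -132 mm (through the sleeve at the start, its tip 10 mm out below; 2 mm loose on diameter); a steel stub of 18 mm diameter from z = +32 to +60 mm.
- rack: fixed rack, foot 130 x 90 x 8 mm, origin under its centre on the bench. Two upright aluminium forks 8 mm thick at x = -44 and +44 mm, each a 90 degree V: bottom at z = 60 mm, y = 0, tips at z = 92 mm, y = +-35 mm. The laid rod is level along x, either way round, axis 73 mm up, handle between the forks (8 mm play each way), shaft and stub in the Vs.
- box: fixed grey selector box 120 x 84 x 72 mm, origin under its centre on the bench. A black thumbwheel with white digits stands out of its top. The window is a dark frame by the rim on the +x side (away from the robot), 22 degrees above axle level; its side bars are 15 to 20 mm from the wheel's mid-plane, 46 to 52 mm from the axle, up to 40 degrees above level.
- wheel_axle (a point): centre of the knurled thumbwheel, 66 mm above the bench: a disc of 45 mm radius, 28 mm thick, axle along y of this frame (x is the box's x). Its top is 111 mm above the bench; the part above the box's top (72 mm) is free: its flat sides can be pinched near the rim, or the rim pushed.
- wheel (a joint): turn of the thumbwheel, rad. Digit k is in the middle of the window at k x 0.628 (digit 0 at 0 or 6.283). It grows as the wheel's top rolls to the box's +x, away from the robot; rolling the top towards the robot lowers the digit. It starts between 0.7 and 1.9, turns a little stiffly (0.08 N m), without clicks, and stays where it is left.
- jar: small amber screw-top jar, 38 mm diameter, 46 mm tall, loose, to be left alone; origin under its centre
- weight: small round steel weight with a knob on top, 36 mm diameter, 46 mm tall, loose, to be left alone; origin under its centre
- beaker: open glass beaker, 72 mm diameter, 90 mm tall, loose, to be left alone; origin under its centre
- bottle_a: larger amber reagent bottle, 84 mm diameter, 190 mm tall, loose, to be left alone; origin under its centre
- bottle_b: smaller amber reagent bottle, 72 mm diameter, 160 mm tall, loose, to be left alone; origin under its centre
- spanner: steel spanner lying on the bench, 170 mm long, loose, to be left alone
There are look-alikes about, which are no part of the job. Leave any pink or yellow look-alike of the rack alone.

How it is judged:
By the outcome, as a careful person would: the job done as asked, in the order asked, and still so for the second after the job is handed in, with the robot touching nothing.
It also fails if it takes over 72 s, if anything falls off the work surface, if the arm or the gripper's body presses on something with over 40 N, if the wrist force passes 120 N, or if a joint passes its speed limit or range.

## Robot

A 6-joint arm with a two-finger parallel gripper is mounted at the origin on the work surface. World frame = base frame: x ahead of the robot, y to its left, z up, the work surface at z = 0. Lengths are in m, angles in rad, forces in N, time in s.
With the tool pointing down it reaches from about 0.425 to 1.125 m from the base axis. Payload 14.9 kg.
Tool frame: the origin (TCP) lies at the very end of the fingers, on their centre line; the grasp point (between the pads) lies robot.hold_point_z behind it (robot.hold_point_z is the distance from the TCP to the grasp point, in m); z points along the fingers, x is the direction in which the jaws open and shut, and the axes are right-handed (so a half turn about z gives the same grasp; the last joint's range is limited). The gripper opens to 91 mm and grips with 3 to 60 N. Pads are 32 mm wide; open, the fingers measure 118 mm over their backs; the gripper's body (76 mm by 178 mm) begins 60 mm behind the grasp point.
Start: joints at [-1.308, 0.379, 1.734, -0, 1.028, -0.033], TCP at [0.204, -0.67, 0.214] pointing down, gripper open.
Joint ranges: [-2.77, 2.77], [-0.74, 2.19], [0, 2.66], [-1.06, 4.2], [0.31, 2.87], [-3.08, 3.08]. Speed limits (rad/s): [1.89, 1.89, 2.39, 3.14, 3.14, 3.14].

## Interface

Orientations are given as a 3x3 rotation matrix whose columns are the frame's x, y, z axes.
In Python, from workcell import robot, get_image, camera_model, nets gives the robot as it stands. The module is installed in compiled form; this text tells all that it offers.
- The arm moves only by the shell command python3 -m crank 'ROWS' [FORCE]. ROWS is JSON, a list of rows, each a list of 3 entries, a list of its own where there are three numbers: the shift along the tool's x, y, z in cm, then the turn about the tool's z in rad, then the finger opening in cm, from 0 to 9.12. A call has exactly 10 rows; each row shifts and turns the commanded pose from where the row before left it, along the tool's axes as they then stand; what a row does not reach is not made up. A row lasts 1/10 s, in which the tool goes at most 50 mm and 8.59 degrees, less where a joint would pass 70% of its speed; a pose out of reach is approached as far as the arm can. A call is refused whole if a number of a shift passes 5 or a number of a turn 0.15, either way. A call with a gripper value outside its range is refused whole. The fingers move at their own pace and stop on an object; FORCE is the grip in N (left out, the last holds). Time passes only in rows, so rows that do not move let the fingers close, or fill a call up. It gives the time, the measured TCP pose, the force and the opening at its end, in the units of the state.
- robot.sense(): the state, without advancing time (a new reading comes with each control period).
- get_image(name): name is "scene" or "top" or "wrist"; returns (picture, depth): 400x640x3 uint8, blue, green, red; 400x640 float32, m along the optical axis (not along the pixel's ray), 0 where there is no reading.
- camera_model(name): a dict with "fx", "fy", "cx", "cy" (pixels), "world_from_camera" (4x4, takes a point from camera to world coordinates). Camera axes: x right, y up, looking along -z (the intrinsics and any distortion apply to the point x, -y, -z); pixel columns grow to the right and rows downward; lengths in m; the calibration is good to about 2 mm. A picture is of the moment at which its call begins: read the wrist's pose just before it. camera_model takes no time and is no camera call; for the wrist camera it gives the pose at the moment of the call.
- robot.job_done(): hands the job in, once; it reports no verdict.
Trained networks look in the newest picture that a camera, given by its name, has taken for a name from the list of things; names that differ only in an ending like _2 or _b are one class to them, and where a whole thing is asked for, a point or a joint stands for the part that bears it (a point fixed in the world has none). Each returns a list of dicts, best first, with "conf" (0 to 1); they miss things now and then, are a little off and sometimes report something else, mostly with a low value. They report only what shows in the picture. A call takes as long as a camera call. They do not tell look-alikes from the thing itself.
- nets.spot_in(thing, camera): "extent" ([left, top, width, height] in pixels, round what is visible of it).
- nets.silhouettes(thing, camera): "region" (400x640 bool, what is visible of it) and "extent" ([left, top, width, height] in pixels, round what is visible of it).
- nets.tip_of(thing, camera): "centre" ([row, column] in pixels: a listed point, or the origin of a listed thing).
The state is a dict: "t": time; "joint_positions": joint angles; "dq": joint speeds; "effort": joint torques, N m; "eef_pos": TCP position; "orientation": TCP orientation; "contact_force": force on the tool from outside, world axes, zero at the start; "moment": the same for the moment, N m; "width": finger opening in m.
Only numpy, scipy, OpenCV 4.12 (cv2) and the standard library are available. Lean on these libraries where they do the work, as an engineer would, in place of code of your own. Each camera call takes 0.05 s, during which the arm holds its last target.

## Working session

There is one attempt and no reset: what is moved stays moved. The work goes in short steps, Python scripts to look and compute and a shell command to move; the robot and the scene stay as the last step left them, time stands still between calls to the robot, and variables do not carry over. Pictures are saved under pics/ and viewed, and the job is handed in when it is done.

```bash
mkdir -p pics; ls
cat > h.py <<'E'
import numpy as np, cv2
from workcell import robot, get_image, camera_model, nets
def snap(n,f):
    im,d=get_image(n); cv2.imwrite(f'pics/{f}.png',im); np.savez(f'pics/{f}.npz',im=im,d=d,T=camera_model(n)['world_from_camera']); return im,d
def world(n,d,T=None):
    m=camera_model(n); T=np.array(m['world_from_camera'] if T is None else T)
    v,u=np.mgrid[0:400,0:640]
    X=(u-m['cx'])/m['fx']*d; Y=-(v-m['cy'])/m['fy']*d
    P=np.stack([X,Y,-d,np.ones_like(d)],-1)@T.T
    P[d==0]=np.nan
    return P[...,:3]
E
python3 - <<'E'
from h import *
s=robot.sense(); print(s, robot.hold_point_z)
for n in ['scene','top','wrist']:
    snap(n,n+'0'); m=camera_model(n); print(n,{k:(np.round(v,3).tolist()) for k,v in m.items()})
print(robot.sense()['t'])
E
```

```text
pics
{'t': 0.0, 'joint_positions': array([-1.30829093e+00,  3.79402049e-01,  1.73477045e+00, -9.45957096e-08,
        1.02850679e+00, -3.33011956e-02]), 'dq': array([-8.83635117e-04, -2.84730204e-04,  1.01624434e-03,  3.18236565e-05,
       -2.15659540e-03,  1.02056476e-04]), 'effort': array([ 3.77892839e-04, -7.63725471e+01, -4.34377062e+01,  6.50351727e-02,
        4.22368327e-02, -7.00363603e-05]), 'eef_pos': array([ 0.2039498 , -0.66921951,  0.21329793]), 'orientation': array([[ 2.91511401e-01, -9.56567313e-01, -2.82061748e-04],
       [-9.56566738e-01, -2.91511535e-01,  1.04939157e-03],
       [-1.08603793e-03, -3.60987208e-05, -9.99999410e-01]]), 'contact_force': array([-0.42501622,  0.41156453,  0.19614314]), 'moment': array([-0.02146088, -0.01784933, -0.01502257]), 'width': 0.09103419843644589} 0.0188
scene {'fx': 445.437, 'fy': 445.437, 'cx': 310.693, 'cy': 198.468, 'world_from_camera': [[-0.572, -0.498, 0.652, 1.289], [0.82, -0.334, 0.464, 0.448], [-0.013, 0.8, 0.6, 0.779], [0.0, 0.0, 0.0, 1.0]]}
top {'fx': 505.4, 'fy': 505.4, 'cx': 318.583, 'cy': 200.062, 'world_from_camera': [[0.023, 0.998, -0.053, 0.48], [-1.0, 0.023, -0.004, -0.097], [-0.002, 0.053, 0.999, 1.701], [0.0, 0.0, 0.0, 1.0]]}
wrist {'fx': 337.807, 'fy': 337.807, 'cx': 316.838, 'cy': 198.856, 'world_from_camera': [[0.292, 0.926, 0.237, 0.271], [-0.956, 0.283, 0.071, -0.648], [-0.001, -0.248, 0.969, 0.385], [0.0, 0.0, 0.0, 1.0]]}
0.15
```

View pics/scene0.png

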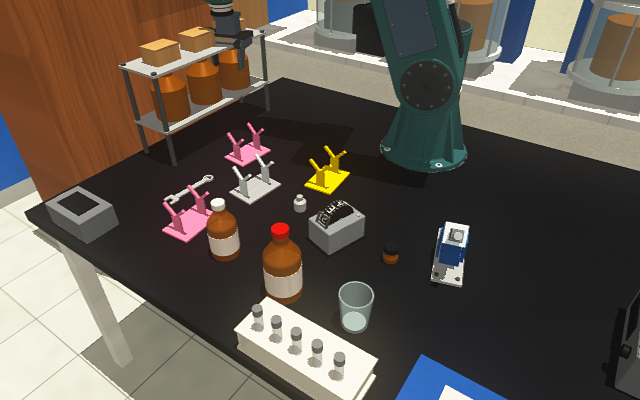

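View pics/top0.png

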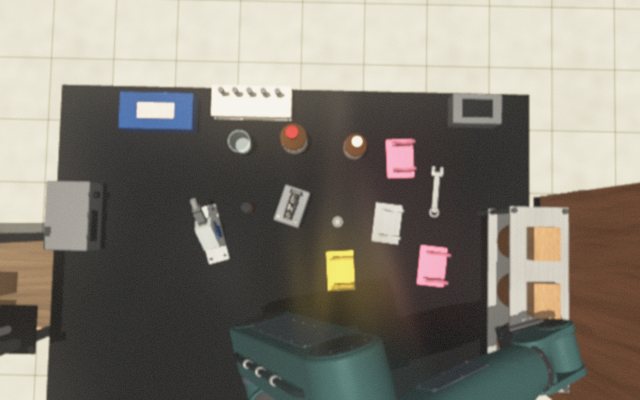

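View pics/wrist0.png

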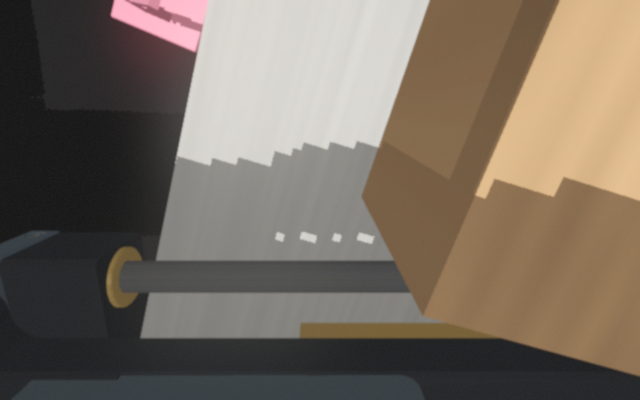

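Run:
```python
from h import *
t0=robot.sense()['t']
D={}
for n in ['scene','top']:
    z=np.load(f'pics/{n}0.npz'); W=world(n,z['d']); D[n]=W
    for th in ['sleeve','rod','rack','box','wheel','rod_center','rod_tip','wheel_axle']:
        if th in('rod_center','rod_tip','wheel_axle'):
            for r in nets.tip_of(th,n)[:3]:
                c=r['centre']; i,j=int(round(c[0])),int(round(c[1])); print(n,th,round(r['conf'],2),np.round(c,1),np.round(W[min(i,399),min(j,639)],3))
        else:
            for r in nets.silhouettes(th,n)[:4]:
                m=r['region']; P=W[m]; P=P[np.isfinite(P[:,0])]
                print(n,th,round(r['conf'],2),r['extent'],np.round(np.median(P,0),3),np.round(np.percentile(P,[2],axis=0),3),np.round(np.percentile(P,98,axis=0),3))
for (v,u) in [(330,500),(215,500),(240,545),(330,560),(270,340),(265,432),(158,400),(190,435),(142,293),(145,355),(140,239),(208,247),(222,337)]: print((u,v),np.round(D['top'][v,u],3))
print(robot.sense()['t'])
```

```text
scene sleeve 0.57 [440.5, 220.6, 27.9, 27.7] [0.482 0.27  0.105] [[0.435 0.238 0.04 ]] [0.534 0.301 0.141]
scene rod 0.57 [337.4, 280.1, 36.6, 54.8] [0.758 0.173 0.06 ] [[0.72  0.14  0.002]] [0.786 0.205 0.091]
scene rod 0.51 [452.2, 224.5, 11.9, 15.8] [0.54  0.292 0.152] [[0.523 0.275 0.135]] [0.558 0.302 0.167]
scene rack 0.88 [227.8, 155.3, 51.5, 48.8] [ 0.501 -0.314  0.01 ] [[ 0.436 -0.365  0.002]] [ 0.564 -0.273  0.087]
scene rack 0.84 [307.4, 146.0, 42.4, 49.9] [ 0.351 -0.159  0.01 ] [[ 0.277 -0.213  0.001]] [ 0.403 -0.121  0.087]
scene rack 0.77 [165.9, 188.2, 46.6, 53.4] [ 0.726 -0.352  0.009] [[ 0.666 -0.399  0.004]] [ 0.781 -0.312  0.078]
scene rack 0.73 [226.0, 121.6, 45.2, 44.7] [ 0.365 -0.467  0.01 ] [[ 0.301 -0.52   0.001]] [ 0.425 -0.425  0.089]
scene box 0.98 [304.8, 204.2, 62.0, 52.6] [0.576 0.015 0.065] [[ 0.506 -0.054  0.003]] [0.615 0.053 0.11 ]
scene wheel 0.69 [321.1, 202.1, 32.6, 20.4] [0.559 0.003 0.097] [[ 0.497 -0.025  0.071]] [0.59  0.022 0.112]
scene rod_center 0.68 [235.  454.1] [0.555 0.289 0.161]
scene rod_center 0.34 [238.5 333.5] [0.598 0.024 0.051]
s
[... 997 characters left out ...]
85 -0.054 -0.   ]] [0.604 0.045 0.112]
top wheel 0.73 [286.2, 195.4, 12.0, 23.3] [ 0.544 -0.004  0.104] [[ 0.504 -0.023  0.069]] [0.583 0.017 0.114]
top rod_center 0.71 [215.6 202.9] [0.506 0.266 0.133]
top wheel_axle 0.74 [205.6 291.8] [ 0.544 -0.008  0.116]
(500, 330) [ 0.216 -0.586  0.33 ]
(500, 215) [ 0.531 -0.659  0.12 ]
(545, 240) [ 0.46  -0.695  0.355]
(560, 330) [ 0.259 -0.65   0.534]
(340, 270) [ 0.34  -0.167  0.017]
(432, 265) [ 0.363 -0.473  0.011]
(400, 158) [ 0.718 -0.361  0.012]
(435, 190) [ 0.614 -0.482  0.004]
(293, 142) [ 0.742 -0.008  0.142]
(355, 145) [ 0.734 -0.199  0.16 ]
(239, 140) [0.768 0.182 0.008]
(247, 208) [0.537 0.143 0.047]
(337, 222) [ 0.498 -0.153  0.045]
0.95
```

Run:
```python
import cv2,numpy as np
a=cv2.imread('pics/scene0.png'); b=cv2.imread('pics/top0.png')
A=cv2.resize(a[180:300,280:500],None,fx=3.6,fy=3.6,interpolation=cv2.INTER_CUBIC)
B=cv2.resize(b[170:290,170:420],None,fx=3.2,fy=3.2,interpolation=cv2.INTER_CUBIC)
cv2.imwrite('pics/cA.png',A); cv2.imwrite('pics/cB.png',B)
```

```text
(no output)
```

View pics/cA.png

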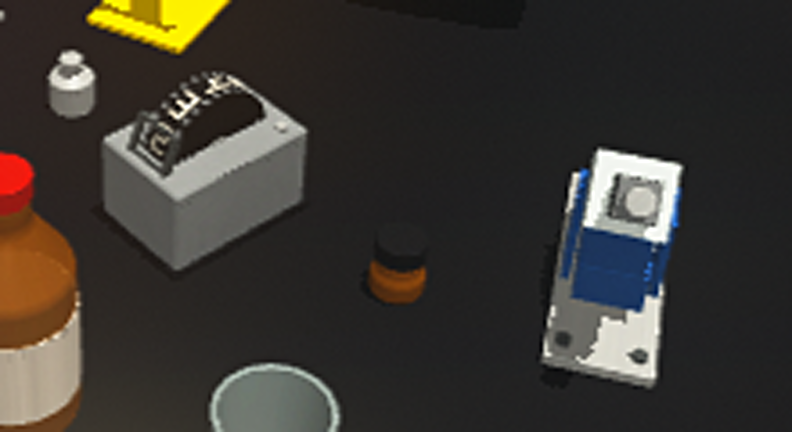

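View pics/cB.png

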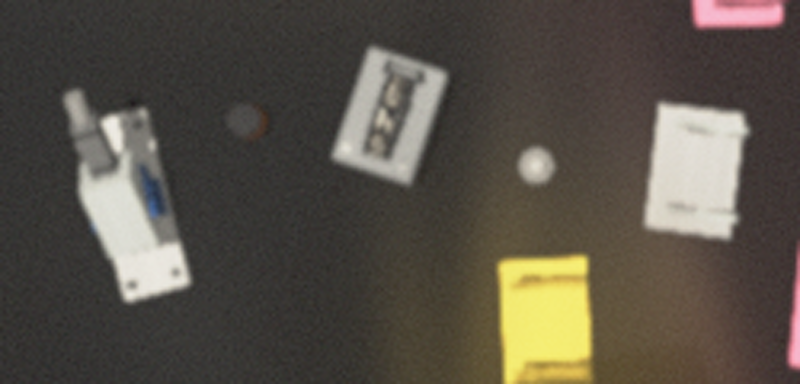

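Run:
```python
from h import *
z=np.load('pics/wrist0.npz'); W=world('wrist',z['d'],z['T'])
for v,u in [(30,160),(80,100),(50,250),(50,400),(100,330),(200,190),(220,300),(238,305),(150,450),(250,430),(50,550),(250,550),(277,300),(330,400),(310,200)]: print((u,v),np.round(W[v,u],3), z['d'][v,u])
# top: estimate rod axis and sleeve etc
z=np.load('pics/top0.npz'); W=world('top',z['d'])
reg=W[150:360,480:590].reshape(-1,3); reg=reg[np.isfinite(reg[:,0])&(reg[:,2]>0.05)&(reg[:,2]<0.45)]
print(reg.min(0),reg.max(0))
```

```text
(160, 30) [ 0.302 -0.471  0.009] 0.34472093
(100, 80) [ 0.235 -0.414  0.001] 0.36375952
(250, 50) [ 0.279 -0.63   0.305] 0.074230276
(400, 50) [ 0.289 -0.662  0.305] 0.07434803
(330, 100) [ 0.274 -0.65   0.304] 0.077980325
(190, 200) [ 0.242 -0.624  0.305] 0.08321006
(300, 220) [ 0.245 -0.652  0.305] 0.083663695
(305, 238) [ 0.241 -0.654  0.306] 0.08389421
(450, 150) [nan nan nan] 0.0
(430, 250) [nan nan nan] 0.0
(550, 50) [nan nan nan] 0.0
(550, 250) [nan nan nan] 0.0
(300, 277) [ 0.232 -0.656  0.31 ] 0.082937956
(400, 330) [ 0.232 -0.679  0.32 ] 0.07408991
(200, 310) [ 0.213 -0.633  0.305] 0.090633646
[ 0.10583888 -0.78447912  0.05054878] [ 0.54924009 -0.57386155  0.44943001]
```

```bash
python3 -m crank '[[[0,0,-2],0,9.1],[[0,0,-3],0,9.1],[[0,0,-4],0,9.1],[[0,0,-3],0,9.1],[[-3,-1.5,0],0,9.1],[[-4,-2.2,0],0,9.1],[[-4,-2.2,0],0,9.1],[[-4,-2.2,0],0,9.1],[[-4,-2.2,0],0,9.1],[[-1.85,-3.5,0],0,9.1]]'
```

```text
t: 1.95
eef_pos: [0.2744, -0.4274, 0.334]
orientation: [[0.291, -0.957, -0.0], [-0.957, -0.291, -0.0], [0.0, 0.0, -1.0]]
contact_force: [1.3, -0.6, -0.1]
width: 0.0911
```

```bash
python3 -m crank '[[[-1.85,-3.5,0],0,9.1],[[-1.85,-3.5,0],0,9.1],[[-1.85,-3.5,0],0,9.1],[[-1.85,-3.5,0],0,9.1],[[-1.85,-3.5,0],0,9.1],[[-1.85,-3.5,0],0,9.1],[[-1.85,-3.5,0],0,9.1],[[-1.85,-3.5,0],0,9.1],[[-3.7,-1.2,0],0,9.1],[[-3.7,-1.2,0],0,9.1]]'
```

```text
t: 2.95
eef_pos: [0.5017, -0.1275, 0.3338]
orientation: [[0.292, -0.957, -0.0], [-0.957, -0.292, 0.0], [-0.0, 0.0, -1.0]]
contact_force: [0.8, 0.2, 0.2]
width: 0.0909
```

```bash
python3 - <<'E'
from h import *
snap('top','top1');snap('scene','scene1')
E
python3 - <<'E'
from h import *
snap('wrist','wbox1')
E
python3 -m crank '[[[-3.8,-1.16,0],0,9.1],[[-3.8,-1.16,0],0,9.1],[[-3.8,-1.16,0],0,9.1],[[-3.8,-1.16,0],0,9.1],[[-3.8,-1.16,0],0,9.1],[[-3.8,-1.16,0],0,9.1],[[-3.8,-1.16,0],0,9.1],[[-3.8,-1.16,0],0,9.1],[[-3.8,-1.16,0],0,9.1],[[-3.8,-1.16,0],0,9.1]]'
python3 - <<'E'
from h import *
im,d=snap('wrist','wsl1'); print(np.round(camera_model('wrist')['world_from_camera'],3).tolist())
for th in ['rod_center','sleeve']:
  print(th,[(round(r['conf'],2),np.round(r['centre'],1)) for r in nets.tip_of(th,'wrist')[:3]])
for th in ['rod','sleeve']:
  for r in nets.silhouettes(th,'wrist')[:3]:
    print(th,round(r['conf'],2),r['extent']); 
np.save('pics/rodmask.npy',nets.silhouettes('rod','wrist')[0]['region'])
E
```

```text
t: 4.1
eef_pos: [0.502, 0.2692, 0.3341]
orientation: [[0.291, -0.957, 0.0], [-0.957, -0.291, 0.0], [0.0, -0.0, -1.0]]
contact_force: [0.8, -1.3, -0.0]
width: 0.0911
[[0.292, 0.927, 0.237, 0.569], [-0.956, 0.284, 0.07, 0.294], [-0.002, -0.247, 0.969, 0.506], [0.0, 0.0, 0.0, 1.0]]
rod_center [(0.91, array([165., 307.]))]
sleeve [(0.92, array([184.3, 310.5]))]
rod 0.96 [296.8, 119.3, 23.1, 72.6]
sleeve 0.66 [289.2, 169.9, 35.4, 70.6]
```

View pics/wsl1.png

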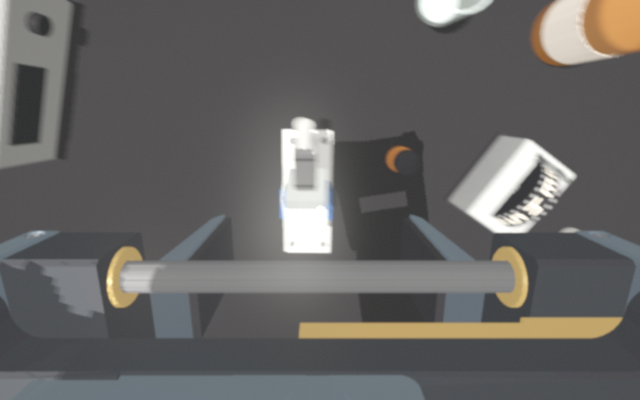

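View pics/wbox1.png

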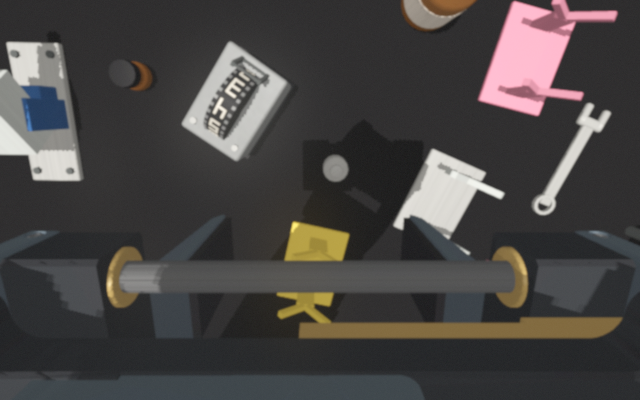

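View pics/top1.png

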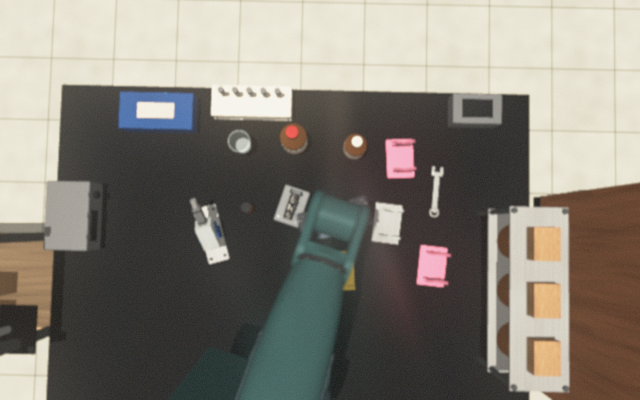

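```bash
cat > m.py <<'E'
from h import *
def rect(P):
    r=cv2.minAreaRect(P[:,:2].astype(np.float32)*1000); return r
def load(f,n):
    z=np.load(f'pics/{f}.npz'); return z['im'],world(n,z['d'],z['T'])
E
python3 - <<'E'
from m import *
im,W=load('wsl1','wrist')
m=np.isfinite(W[...,0]); 
reg=np.zeros((400,640),bool); reg[110:256,275:345]=1
P=W[reg&m]
foot=P[(P[:,2]>0.005)&(P[:,2]<0.014)]; print('foot',len(foot),rect(foot),np.median(foot[:,2]))
# bench check
b=W[60:110,150:250].reshape(-1,3); print('bench z',np.nanmedian(b[:,2]))
M=np.load('pics/rodmask.npy'); R=W[M&m]; print('rod',len(R),R.min(0),R.max(0))
# per row of rod mask: mean x,y,z
for v in range(118,195,4):
    k=np.where(M[v]&m[v])[0]
    if len(k): print(v,k[0],k[-1],np.round(W[v,k].mean(0),4), np.round(W[v,(k[0]+k[-1])//2],4))
im2=cv2.resize(im[100:260,230:420],None,fx=4,fy=3.7,interpolation=cv2.INTER_CUBIC); cv2.imwrite('pics/c2.png',im2)
E
```

```text
foot 1685 ((451.9378967285156, 271.4813537597656), (189.80491638183594, 70.04458618164062), 16.31669044494629) 0.010500138484376198
bench z 0.001240082365127626
rod 1607 [0.47744627 0.26689087 0.00903538] [0.56067686 0.31267849 0.16909808]
122 300 314 [0.5574 0.3017 0.1598] [0.5574 0.3017 0.1605]
126 298 315 [0.5536 0.301  0.1637] [0.5535 0.3014 0.1642]
130 299 315 [0.5502 0.2993 0.1664] [0.5503 0.2993 0.169 ]
134 299 315 [0.5463 0.2983 0.1632] [0.5464 0.2983 0.1648]
138 297 318 [0.542  0.2967 0.1547] [0.5424 0.2972 0.1626]
142 296 319 [0.5379 0.2956 0.1521] [0.5383 0.296  0.1591]
146 295 319 [0.5336 0.2949 0.1503] [0.5341 0.2949 0.1554]
150 294 319 [0.5289 0.2944 0.1455] [0.5294 0.2947 0.1512]
154 294 319 [0.5251 0.2932 0.1481] [0.5257 0.2935 0.1535]
158 295 319 [0.5215 0.2913 0.15  ] [0.5215 0.2913 0.1495]
162 295 320 [0.5156 0.2891 0.1355] [0.5168 0.2901 0.1455]
166 296 320 [0.5117 0.2875 0.1369] [0.5126 0.2878 0.1427]
170 295 319 [0.5069 0.2875 0.136 ] [0.5073 0.2874 0.1379]
174 296 319 [0.5021 0.2855 0.1322] [0.5022 0.2861 0.1335]
178 296 319 [0.4967 0.2841 0.1268] [0.4973 0.2847 0.1305]
182 297 319 [0.492  0.2821 0.1244] [0.4922 0.2822 0.1257]
186 297 319 [0.4867 0.2806 0.1206] [0.4866 0.2806 0.1204]
190 298 318 [0.481  0.2791 0.116 ] [0.4812 0.2791 0.1166]
```

View pics/c2.png

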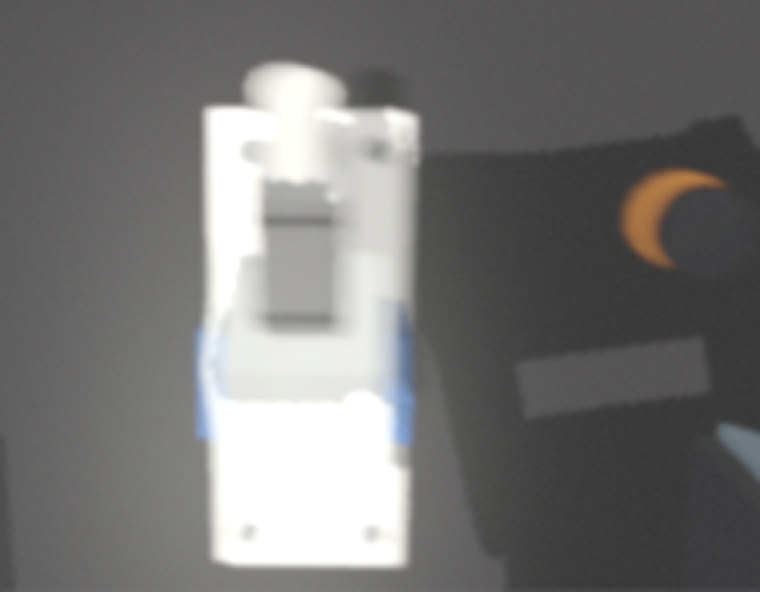

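Run:
```python
from m import *
im,W=load('wsl1','wrist'); m=camera_model('wrist'); T=np.array(m['world_from_camera'])
def ray(u,v,z):
    d=T[:3,:3]@np.array([(u-m['cx'])/m['fx'],-(v-m['cy'])/m['fy'],-1]); s=(z-T[2,3])/d[2]; return T[:3,3]+s*d
C={k:ray(230+x/4,100+y/3.7,0.010) for k,(x,y) in dict(tl=(203,108),tr=(418,112),bl=(213,565),br=(407,565)).items()}
for k,v in C.items(): print(k,np.round(v,4))
for a,b in [('bl','tl'),('br','tr')]:
    d=C[b]-C[a]; print(np.degrees(np.arctan2(d[1],d[0])),np.linalg.norm(d))
for a,b in [('tl','tr'),('bl','br')]:
    d=C[b]-C[a]; print(90+np.degrees(np.arctan2(d[1],d[0])),np.linalg.norm(d))
M=np.load('pics/rodmask.npy')
# plane fit of handle top face: central pixels
pts=[];L=[]
for v in range(146,186):
    k=np.where(M[v])[0]; c=(k[0]+k[-1])//2
    for u in range(c-5,c+6):
        p=W[v,u]
        if np.isfinite(p[0]): pts.append(p)
    z=np.nanmedian(W[v,c-4:c+5,2]); L.append(ray((k[0]+k[-1])/2,v,z))
pts=np.array(pts); A=np.c_[pts[:,:2],np.ones(len(pts))]
co,*_=np.linalg.lstsq(A,pts[:,2],rcond=None); 
r=pts[:,2]-A@co; k=abs(r)<0.002; co,*_=np.linalg.lstsq(A[k],pts[k,2],rcond=None)
g=co[:2]; print('plane slope deg',np.degrees(np.arctan(np.hypot(*g))),'az',np.degrees(np.arctan2(g[1],g[0])),k.mean(), 'std',(pts[k,2]-A[k]@co).std())
L=np.array(L); p=np.polyfit(L[:,0],L[:,1],1); print('midline az',np.degrees(np.arctan(p[0])), 'y at x=.515',np.polyval(p,.515)); print('z plane on midline at x=.515',co@[.515,np.polyval(p,.515),1])
# sleeve mouth upper front / block top face: find depth step
for v in range(176,250,4): print(v,np.round(W[v,303:313].mean(0),4))
```

```text
tl [0.5313 0.3314 0.01  ]
tr [0.5523 0.257  0.01  ]
bl [0.3481 0.2768 0.01  ]
br [0.3704 0.2036 0.01  ]
16.597637888431667 0.19118771113728986
16.36465652329576 0.18965692881122453
15.803845407145204 0.07734238791837252
16.942514378193138 0.0765651541388295
plane slope deg 37.15904136196266 az 14.235710223624539 0.744874715261959 std 0.0009188472707107423
midline az 17.292515465090677 y at x=.515 0.28296837542489806
z plane on midline at x=.515 0.14272807578369234
176 [0.4999 0.2849 0.1322]
180 [0.4947 0.2834 0.1277]
184 [0.4893 0.282  0.1231]
188 [0.4837 0.2804 0.1183]
192 [0.4782 0.2789 0.1144]
196 [0.4746 0.2777 0.1191]
200 [0.471  0.2765 0.1234]
204 [0.4655 0.275  0.1202]
208 [0.4593 0.2733 0.1147]
212 [0.4527 0.2715 0.1086]
216 [0.4462 0.2697 0.1034]
220 [0.4391 0.2678 0.0968]
224 [0.432  0.2658 0.0907]
228 [0.4246 0.2638 0.0844]
232 [0.4167 0.2617 0.0773]
236 [0.4089 0.2595 0.0708]
240 [0.3803 0.2528 0.0104]
244 [0.3738 0.2509 0.0102]
248 [0.3674 0.249  0.0103]
```

```bash
python3 -m crank '[[[-0.3,-0.3,2],0.007,9.1],[[-0.4,-0.3,2],0,9.1],[[-0.4,-0.3,3],0,9.1],[[-0.4,-0.4,3],0,9.1],[[0,0,1],0,9.1],[[0,0,0],0,9.1],[[0,0,0],0,9.1],[[0,0,0],0,9.1],[[0,0,0],0,9.1],[[0,0,0],0,9.1]]'
python3 - <<'E'
from m import *
print(robot.sense()['eef_pos'],robot.sense()['orientation'][:,0])
im,d=snap('wrist','wsl2'); W=world('wrist',d)
M=nets.silhouettes('rod','wrist')[0]['region']; np.save('pics/rodmask2.npy',M)
print([(round(r['conf'],2),np.round(r['centre'],1)) for r in nets.tip_of('rod_center','wrist')[:3]])
print([(round(r['conf'],2),np.round(r['centre'],1)) for r in nets.tip_of('sleeve','wrist')[:3]])
s=robot.sense(); X=s['orientation'][:,:2]; c=s['eef_pos']
for v in range(60,270,6):
    k=np.where(M[v])[0]
    if len(k)>3:
        mid=(k[0]+k[-1])//2; p=np.nanmedian(W[v,mid-3:mid+4],axis=0); print(v,k[0],k[-1],np.round(p,4),'tool xy mm',np.round(1000*X.T@(p-c),1))
E
```

```text
t: 5.4
eef_pos: [0.51, 0.2865, 0.2248]
orientation: [[0.285, -0.959, 0.001], [-0.959, -0.285, 0.001], [-0.0, -0.001, -1.0]]
contact_force: [0.6, 0.3, -1.0]
width: 0.0908
[0.50998707 0.2865425  0.22476467] [ 2.84805012e-01 -9.58585445e-01 -2.24114719e-04]Traceback (most recent call last):
  File "<stdin>", line 4, in <module>
IndexError: list index out of range
```

View pics/wsl2.png

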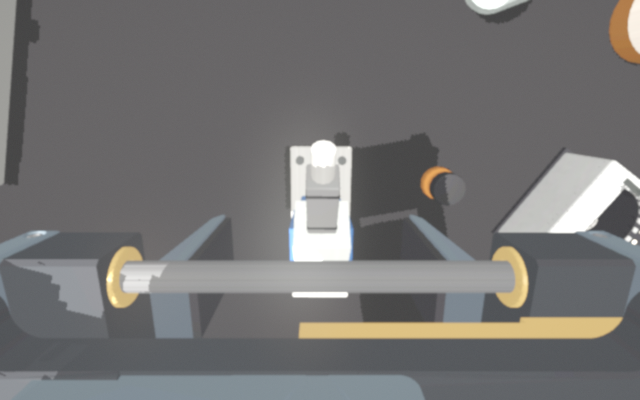

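Run:
```python
from m import *
im,W=load('wsl2','wrist')
s=robot.sense(); X=s['orientation'][:,:2]; c=s['eef_pos']
for v in range(140,250,6):
    z=W[v,:,2]; row=[]
    # contiguous around 323 where z within .012 of centre
    zc=np.nanmedian(z[320:327]); k=323
    l=k
    while abs(z[l-1]-zc)<.01: l-=1
    r=k
    while abs(z[r+1]-zc)<.01: r+=1
    pl=W[v,l];pr=W[v,r]; print(v,l,r,np.round(zc,4),np.round(1000*X.T@(pl-c),1),np.round(1000*X.T@(pr-c),1),np.round(1000*X.T@((pl+pr)/2-c),1))
cv2.imwrite('pics/c3.png',cv2.resize(im[130:300,260:390],None,fx=5,fy=3.5,interpolation=cv2.INTER_CUBIC))
```

```text
140 321 324 0.1546 [  2.  -51.5] [  4.1 -51.4] [  3.  -51.5]
146 312 334 0.1598 [ -4.3 -47.8] [ 11.  -47.8] [  3.3 -47.8]
152 310 335 0.1642 [ -5.7 -43.6] [ 11.6 -43.8] [  2.9 -43.7]
158 311 334 0.1679 [ -5.  -39.4] [ 11.  -39.6] [  3.  -39.5]
164 311 334 0.1649 [ -5.1 -34.5] [ 11.3 -34.6] [  3.1 -34.6]
170 311 333 0.1606 [ -5.2 -29.6] [ 10.8 -29.8] [  2.8 -29.7]
176 310 333 0.1559 [ -6.1 -24.2] [ 11.1 -24.5] [  2.5 -24.3]
182 305 339 0.1521 [ -9.8 -19.8] [ 15.7 -19.7] [  3.  -19.7]
188 305 339 0.1537 [ -9.7 -16. ] [ 15.5 -16.1] [  2.9 -16. ]
194 305 339 0.1498 [ -9.9 -10.6] [ 15.8 -10.7] [  2.9 -10.7]
200 306 338 0.1454 [-9.3 -5. ] [15.4 -4.8] [ 3.1 -4.9]
206 306 338 0.1401 [-9.5  1.4] [15.9  1.6] [3.2 1.5]
212 306 337 0.1353 [-9.7  8. ] [15.4  8. ] [2.9 8. ]
218 306 336 0.1296 [-10.   14.8] [14.9 14.3] [ 2.5 14.5]
224 306 336 0.1245 [-10.3  22.7] [15.4 21.8] [ 2.6 22.3]
230 293 348 0.1186 [-22.1  31. ] [26.9 31.2] [ 2.4 31.1]
236 293 325 0.1155 [-21.9  35.2] [ 6.3 35.4] [-7.8 35.3]
242 293 349 0.1197 [-21.8  39.4] [27.1 39.2] [ 2.7 39.3]
248 293 349 0.1236 [-21.6  43.4] [26.9 43.3] [ 2.7 43.3]
```

View pics/c3.png

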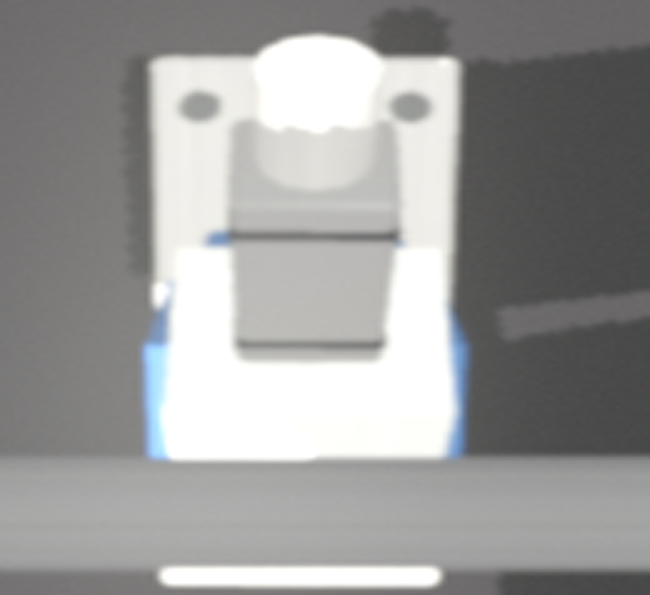

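Run:
```python
from m import *
im,W=load('wsl2','wrist')
s=robot.sense(); R=s['orientation']; c=s['eef_pos']
for v in (218,222,228,240,300):
  for u in list(range(190,232,8))+list(range(408,450,8)):
    p=1000*R.T@(W[v,u]-c)
    if abs(p[2])<130 and p[2]<80: print(v,u,np.round(p,1))
```

```text
218 214 [-52.8 -18.6  -8.9]
218 222 [-49.7 -17.6  -5.8]
218 230 [-46.7 -16.3  -1.8]
218 408 [ 46.9 -16.8  -2.9]
218 416 [ 49.8 -18.   -6.9]
222 206 [-55.3 -18.1 -14. ]
222 214 [-52.  -17.5 -12.1]
222 222 [-48.6 -16.8 -10. ]
222 230 [-46.4 -14.6  -3.2]
222 408 [ 44.7 -17.2 -11. ]
222 416 [ 47.8 -18.2 -14. ]
222 424 [ 51.7 -18.2 -14. ]
228 206 [-52.2 -18.4 -23.8]
228 214 [-50.  -16.8 -19. ]
228 222 [-46.3 -16.7 -18.7]
228 230 [-46.8 -11.   -2.5]
228 408 [ 45.  -14.  -10.9]
228 416 [ 46.7 -16.6 -18.1]
228 424 [ 49.  -18.3 -23. ]
228 432 [ 52.6 -18.4 -23.3]
240 190 [-54.4 -18.1 -38. ]
240 198 [-50.7 -18.4 -38.9]
240 206 [-48.8 -16.8 -34.7]
240 214 [-46.8 -15.1 -30.4]
240 222 [-46.6 -10.7 -19. ]
240 230 [-46.6  -5.2  -4.9]
240 408 [ 44.7  -8.6 -13.4]
240 416 [ 44.5 -13.7 -26.6]
240 424 [ 45.5 -16.8 -34.5]
240 432 [ 47.9 -18.  -37.5]
240 440 [ 51.  -18.3 -38.3]
240 448 [ 55.  -17.7 -36.9]
300 190 [-49.3  -0.8 -56.4]
300 198 [-46.8   0.1 -54.9]
300 206 [-46.4   4.4 -47.7]
300 214 [-46.4  10.2 -38.1]
300 416 [ 44.5  12.8 -33.7]
300 424 [ 44.5   6.6 -43.9]
300 432 [ 44.3   0.9 -53.4]
300 440 [ 45.7  -1.6 -57.6]
300 448 [ 47.8  -2.9 -59.6]
```

```bash
python3 -m crank '[[[0.38,0,0],0.002,9.1],[[0,0,2],0,9.1],[[0,0,3],0,9.1],[[0,0,3],0,9.1],[[0,0,2],0,9.1],[[0,0,1.2],0,9.1],[[0,0,0.6],0,9.1],[[0,0,0],0,9.1],[[0,0,0],0,6],[[0,0,0],0,4]]' 20
```

```text
t: 6.5
eef_pos: [0.5114, 0.2831, 0.1069]
orientation: [[0.283, -0.959, 0.001], [-0.959, -0.283, 0.001], [-0.0, -0.001, -1.0]]
contact_force: [0.4, -0.2, -0.2]
width: 0.0776
```

Run:
```python
from m import *
im,d=snap('wrist','wsl3');snap('scene','scene3'); print(robot.sense()['width'])
```

```text
0.07028692585911751
```

View pics/wsl3.png

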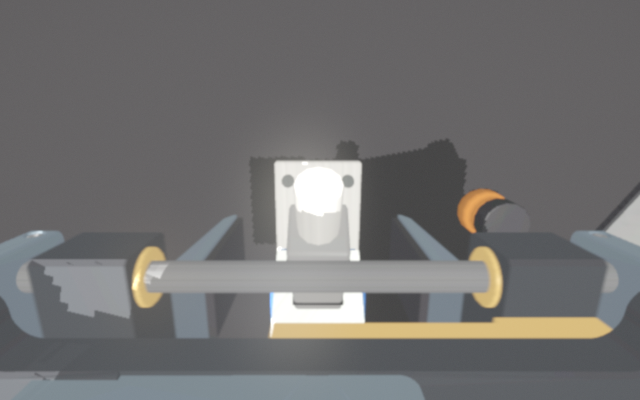

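View pics/scene3.png

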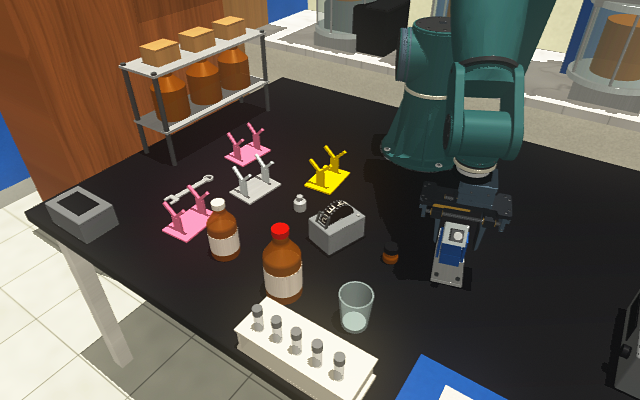

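```bash
python3 -m crank '[[[0,0,0],0,3.5],[[0,0,0],0,3.2],[[0,0,0],0,3.0],[[0,0,0],0,2.8],[[0,0,0],0,2.7],[[0,0,0],0,2.0],[[0,0,0],0,2.0],[[0,0,0],0,2.0],[[0,0,0],0,2.0],[[0,0,0],0,2.0]]' 15
```

```text
t: 7.6
eef_pos: [0.5108, 0.2828, 0.1059]
orientation: [[0.283, -0.959, -0.0], [-0.959, -0.283, 0.0], [-0.0, 0.0, -1.0]]
contact_force: [-0.1, -0.6, 1.6]
width: 0.0259
```

```bash
python3 -m crank '[[[0,-0.153,-0.129],0,2.0],[[0,-0.23,-0.193],0,2.0],[[0,-0.306,-0.257],0,2.0],[[0,-0.306,-0.257],0,2.0],[[0,-0.306,-0.257],0,2.0],[[0,-0.306,-0.257],0,2.0],[[0,-0.306,-0.257],0,2.0],[[0,-0.306,-0.257],0,2.0],[[0,-0.306,-0.257],0,2.0],[[0,0,0],0,2.0]]'; python3 -c "
from h import *
s=robot.sense();print(s['contact_force'],s['moment'],s['width'],s['eef_pos']);snap('scene','scene4');snap('wrist','wsl4')"
```

```text
t: 8.6
eef_pos: [0.5356, 0.2902, 0.1276]
orientation: [[0.283, -0.959, 0.001], [-0.959, -0.283, 0.0], [-0.0, -0.001, -1.0]]
contact_force: [0.8, -0.2, -2.6]
width: 0.0258
[ 0.83032344 -0.15904502 -2.55307583] [ 0.05027514 -0.14606333  0.01641381] 0.02583986542699635 [0.53563035 0.29018146 0.12762449]
```

```bash
python3 -m crank '[[[0,-0.383,-0.321],0,2.0],[[0,-0.383,-0.321],0,2.0],[[0,-0.383,-0.321],0,2.0],[[0,-0.383,-0.321],0,2.0],[[0,-0.383,-0.321],0,2.0],[[0,-0.383,-0.321],0,2.0],[[0,-0.383,-0.321],0,2.0],[[0,-0.383,-0.321],0,2.0],[[0,-0.383,-0.321],0,2.0],[[0,0,0],0,2.0]]'; python3 -c "
from h import *
s=robot.sense();print(s['contact_force'],s['moment'],s['width'],s['eef_pos']);snap('wrist','wsl5');snap('scene','scene5')"
```

```text
t: 9.7
eef_pos: [0.5688, 0.2999, 0.1566]
orientation: [[0.283, -0.959, 0.001], [-0.959, -0.283, 0.0], [-0.0, -0.001, -1.0]]
contact_force: [-0.2, -0.8, -3.4]
width: 0.0258
[-0.19877499 -0.84943192 -3.42575108] [ 0.01495748 -0.05127645  0.01996103] 0.025849010811360467 [0.56878736 0.29994654 0.1566038 ]
```

View pics/wsl5.png

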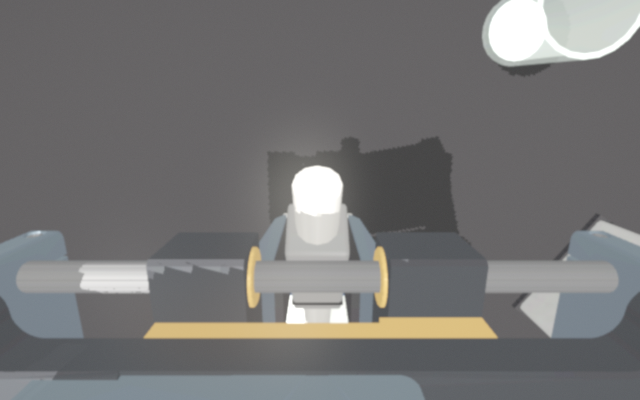

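View pics/scene5.png

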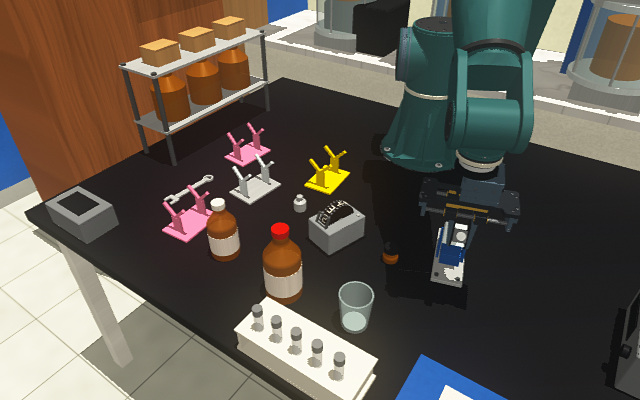

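```bash
python3 -m crank '[[[0,-0.383,-0.321],0,2.0],[[0,-0.383,-0.321],0,2.0],[[0,-0.383,-0.321],0,2.0],[[0,-0.383,-0.321],0,2.0],[[0,-0.46,-0.386],0,2.0],[[0,-0.46,-0.386],0,2.0],[[0,-0.46,-0.386],0,2.0],[[0,-0.46,-0.386],0,2.0],[[0,0,-2],0,2.0],[[0,0,-3],0,2.0]]'
```

```text
t: 10.8
eef_pos: [0.5998, 0.3089, 0.2334]
orientation: [[0.283, -0.959, -0.003], [-0.959, -0.283, -0.001], [0.0, 0.003, -1.0]]
contact_force: [1.4, 0.5, -2.0]
width: 0.0259
```

```bash
python3 -c "
from h import *
s=robot.sense();print(s['contact_force'],s['moment'],s['width'],s['eef_pos']);snap('wrist','wsl6');snap('scene','scene6')"
python3 - <<'E'
from m import *
# rack and box from top image/top depth and wbox1
z=np.load('pics/top0.npz');Wt=world('top',z['d'])
im,W=load('wbox1','wrist')
reg=np.zeros((400,640),bool); reg[145:262,390:490]=1
P=W[reg&np.isfinite(W[...,0])]
f=P[(P[:,2]>0.004)&(P[:,2]<0.013)]; print('rackfoot wrist',len(f),cv2.minAreaRect((f[:,:2]*1000).astype(np.float32)))
P=Wt[195:250,365:410].reshape(-1,3); P=P[np.isfinite(P[:,0])]
f=P[(P[:,2]>0.004)&(P[:,2]<0.014)]; print('rackfoot top',len(f),cv2.minAreaRect((f[:,:2]*1000).astype(np.float32)),np.median(f[:,2]))
k=P[P[:,2]>0.02]; print(np.round(k[np.argsort(k[:,0])],3)[::4])
reg=np.zeros((400,640),bool); reg[30:170,170:300]=1
P=W[reg&np.isfinite(W[...,0])]; f=P[(P[:,2]>0.068)&(P[:,2]<0.077)]; print('box top wrist',len(f),cv2.minAreaRect((f[:,:2]*1000).astype(np.float32)))
P=Wt[180:235,265:320].reshape(-1,3); P=P[np.isfinite(P[:,0])]
f=P[(P[:,2]>0.068)&(P[:,2]<0.077)]; print('box top top',len(f),cv2.minAreaRect((f[:,:2]*1000).astype(np.float32)))
E
```

```text
[ 1.35807541  0.54243856 -2.00410276] [-0.05402116 -0.03565906 -0.00374704] 0.025890916424552973 [0.59977214 0.30887405 0.23343269]
rackfoot wrist 3982 ((500.5545959472656, -318.474609375), (90.49574279785156, 129.8310546875), 83.84857177734375)
rackfoot top 898 ((502.77215576171875, -321.83795166015625), (180.74488830566406, 147.85643005371094), 0.8512647747993469) 0.007689474663419182
[[ 0.448 -0.341  0.081]
 [ 0.448 -0.35   0.089]
 [ 0.451 -0.326  0.076]
 [ 0.451 -0.338  0.082]
 [ 0.451 -0.35   0.089]
 [ 0.453 -0.289  0.09 ]
 [ 0.453 -0.293  0.088]
 [ 0.454 -0.326  0.077]
 [ 0.454 -0.338  0.084]
 [ 0.456 -0.283  0.087]
 [ 0.456 -0.286  0.088]
 [ 0.456 -0.312  0.062]
 [ 0.457 -0.32   0.071]
 [ 0.459 -0.283  0.086]
 [ 0.46  -0.301  0.074]
 [ 0.537 -0.354  0.094]
 [ 0.538 -0.344  0.078]
 [ 0.538 -0.335  0.071]
 [ 0.538 -0.321  0.055]
 [ 0.539 -0.316  0.022]
 [ 0.54  -0.312  0.073]
 [ 0.541 -0.358  0.092]
 [ 0.541 -0.344  0.079]
 [ 0.541 -0.327  0.061]
 [ 0.542 -0.29   0.094]
 [ 0.543 -0.301  0.084]
 [ 0.544 -0.332  0.071]
 [ 0.544 -0.321  0.058]
 [ 0.545 -0.294  0.093]
 [ 0.546 -0.301  0.084]
 [ 0.548 -0.293  0.097]]
box top wrist 4442 ((548.3740234375, -2.2812538146972656), (84.34864807128906, 120.05690002441406), 72.4593505859375)
box top top 500 ((545.90380859375, -3.625), (83.8227310180664, 118.6563949584961), 72.72520446777344)
```

View pics/scene6.png

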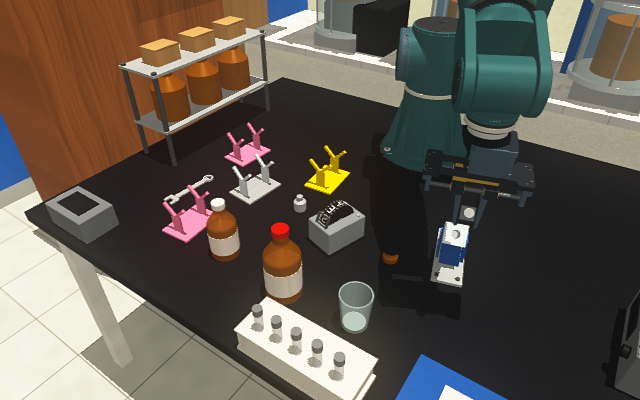

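```bash
python3 -m crank '[[[0,0,-1],0.131,2.0],[[0,0,-1],0.131,2.0],[[0,0,-0.5],0.132,2.0],[[1.5,0.1,0],0,2.0],[[3,0.1,0],0,2.0],[[4.4,0.2,0],0,2.0],[[4.4,0.2,0],0,2.0],[[4.4,0.2,0],0,2.0],[[4.4,0.2,0],0,2.0],[[4.4,0.2,0],0,2.0]]'; python3 -m crank '[[[4.4,0.2,0],0,2.0],[[4.4,0.2,0],0,2.0],[[4.4,0.2,0],0,2.0],[[4.4,0.2,0],0,2.0],[[4.4,0.2,0],0,2.0],[[4.4,0.3,0],0,2.0],[[4.4,0.3,0],0,2.0],[[3.5,0.3,1],0,2.0],[[2.0,0.1,1],0,2.0],[[0.6,0,1],0,2.0]]'
```

```text
t: 11.9
eef_pos: [0.5588, 0.0448, 0.2585]
orientation: [[-0.103, -0.995, -0.001], [-0.995, 0.103, -0.0], [0.0, 0.001, -1.0]]
contact_force: [1.4, -0.5, -2.4]
width: 0.0261
t: 12.9
eef_pos: [0.4994, -0.3196, 0.2281]
orientation: [[-0.106, -0.994, -0.001], [-0.994, 0.106, 0.0], [-0.0, 0.001, -1.0]]
contact_force: [0.7, 0.1, -2.5]
width: 0.0261
```

Run:
```python
from m import *
s=robot.sense();print(s['contact_force'],s['moment'],s['width'],s['eef_pos'],s['orientation'])
im,d=snap('wrist','wr1'); snap('scene','scene7')
```

```text
[ 0.74276857  0.12637074 -2.54945484] [ 0.04390617 -0.06254722  0.0044638 ] 0.02611880642381383 [ 0.49938364 -0.31961208  0.22810076] [[-1.06049847e-01 -9.94360551e-01 -7.23728871e-04]
 [-9.94360808e-01  1.06049734e-01  1.93376396e-04]
 [-1.15534606e-04  7.40155162e-04 -9.99999719e-01]]
```

View pics/wr1.png

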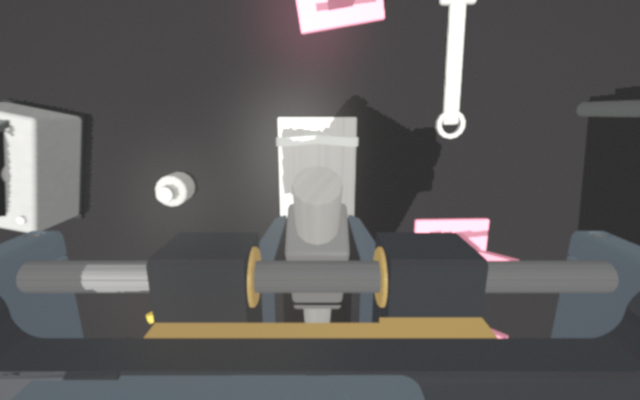

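View pics/scene7.png

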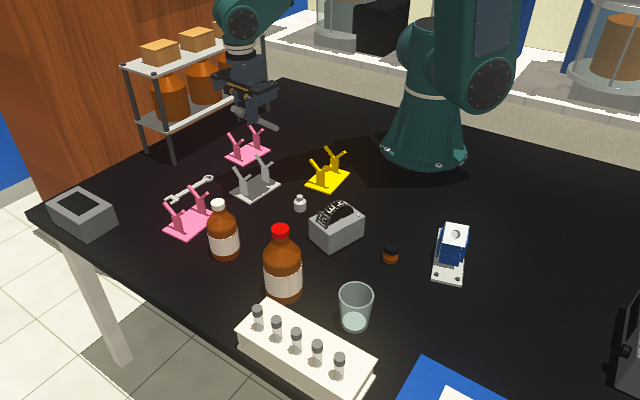

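Run:
```python
from m import *
im,W=load('wr1','wrist'); s=robot.sense(); R=s['orientation']; c=s['eef_pos']
P=((W-c)@R)*1000
for v in range(112,212,5):
    z=W[v,:,2]
    for nm,lo,hi in (('foot',.004,.014),('fork',.03,.1)):
        k=np.where((z>lo)&(z<hi)&(np.arange(640)>265)&(np.arange(640)<370))[0]
        if len(k): print(v,nm,k[0],k[-1],np.round(P[v,k[0]],1),np.round(P[v,k[-1]],1),'mid',np.round((P[v,k[0],0]+P[v,k[-1],0])/2,1), 'z',np.round(np.median(z[k]),4))
# rod handle mid
for v in (180,200,215,230,245,250):
    k=np.where((P[v,:,2]<40)&(P[v,:,2]>-80)&(np.arange(640)>286)&(np.arange(640)<350))[0]
    if len(k): print('rod',v,k[0],k[-1],np.round(P[v,k[0]],1),np.round(P[v,k[-1]],1))
k=np.where((W[130:150,270:365,2]>.05)); 
Q=P[130:150,270:365][k]; wz=W[130:150,270:365][k][:,2]
i=np.argsort(Q[:,0]); 
for j in i[::25]: print(np.round(Q[j],1),np.round(wz[j],4))
```

```text
117 foot 277 355 [-45.1 -64.5 221.2] [ 42.8 -64.6 219.9] mid -1.1 z 0.0065
122 foot 277 355 [-45.1 -59.1 220.2] [ 43.  -59.1 220.1] mid -1.1 z 0.0069
127 foot 277 355 [-45.5 -53.5 222. ] [ 43.2 -53.6 220.6] mid -1.1 z 0.0071
132 foot 277 355 [-45.6 -47.9 221.3] [ 43.2 -48.1 219.7] mid -1.2 z 0.0074
137 fork 275 357 [-38.2 -47.8 141.9] [ 36.7 -47.9 142.3] mid -0.8 z 0.0784
142 fork 276 356 [-37.2 -43.5 139.4] [ 35.6 -43.5 140. ] mid -0.8 z 0.0778
147 foot 278 355 [-44.9 -30.9 221.3] [ 43.9 -31.  221.2] mid -0.5 z 0.0071
152 foot 278 354 [-44.9 -25.3 220.4] [ 42.8 -25.3 220.7] mid -1.1 z 0.007
157 foot 278 354 [-45.2 -19.4 221.1] [ 42.9 -19.7 219.6] mid -1.2 z 0.0072
162 foot 278 354 [-45.3 -13.6 220.7] [ 43.1 -13.8 219.9] mid -1.1 z 0.0071
167 foot 278 354 [-45.5  -7.7 221.3] [ 43.1  -8.1 219.1] mid -1.2 z 0.0072
172 foot 278 354 [-45.8  -1.6 222. ] [ 43.7  -1.6 222.5] mid -1.0 z 0.007
177 foot 279 354 [-44.7   4.2 221. ] [ 43.8   4.2 221.9] mid -0.4 z 0.007
182 foot 279 354 [-44.7  10.  220. ] [ 44.1  10.4 222.8] mid -0.3 z 0.007
187 foot 279 353 [-45.   16.2 221. ] [ 42.6  15.6 218.
[... 789 characters left out ...]

[-25.8 -44.  144.7] 0.0825
[-23.9 -46.7 144.7] 0.0824
[-21.4 -43.7 148.3] 0.0789
[-18.7 -44.4 150.7] 0.0764
[-16.8 -48.1 151.4] 0.0758
[-14.2 -44.2 154.3] 0.0729
[-11.5 -41.9 158.5] 0.0687
[ -9.5 -44.8 157.8] 0.0694
[ -6.7 -43.6 161.4] 0.0658
[ -3.8 -43.4 164.7] 0.0625
[ -0.9 -42.1 168. ] 0.0591
[  2.1 -43.4 164.2] 0.0629
[  4.9 -44.6 161.2] 0.0659
[  6.9 -41.7 161.3] 0.0659
[  9.7 -44.9 157.6] 0.0695
[ 12.5 -47.9 155.1] 0.072
[ 14.3 -45.2 153.8] 0.0734
[ 17.  -47.2 151.1] 0.076
[ 19.6 -46.5 147.7] 0.0794
[ 21.7 -48.2 150.6] 0.0765
[ 24.  -46.  143.4] 0.0837
[ 26.4 -48.  139.8] 0.0873
[ 28.3 -41.8 139.3] 0.0878
[ 30.7 -43.  135.9] 0.0911
[ 33.5 -44.6 137.6] 0.0895
[ 35.9 -41.6 141.6] 0.0854
```

```bash
python3 -m crank '[[[-0.05,-0.05,1],0,2.0],[[0,0,2],0,2.0],[[0,0,2.5],0,2.0],[[0,0,2.5],0,2.0],[[0,0,2],0,2.0],[[0,0,1.2],0,2.0],[[0,0,0.8],0,2.0],[[0,0,0.3],0,2.0],[[0,0,0],0,2.0],[[0,0,0],0,2.0]]'
python3 - <<'E'
from m import *
s=robot.sense();print(s['contact_force'],s['moment'],s['width'],s['eef_pos'])
im,d=snap('scene','scene8'); cv2.imwrite('pics/c8.png',cv2.resize(im[90:230,180:340],None,fx=4,fy=4,interpolation=cv2.INTER_CUBIC))
E
```

```text
t: 14.0
eef_pos: [0.5018, -0.3175, 0.1071]
orientation: [[-0.107, -0.994, 0.001], [-0.994, 0.107, -0.001], [0.001, -0.001, -1.0]]
contact_force: [0.2, 0.1, -2.2]
width: 0.0262
[ 0.16257562  0.10192024 -2.24408091] [ 0.00724364  0.0454438  -0.00710374] 0.02616541707239004 [ 0.50178598 -0.31751285  0.10711762]
```

View pics/c8.png

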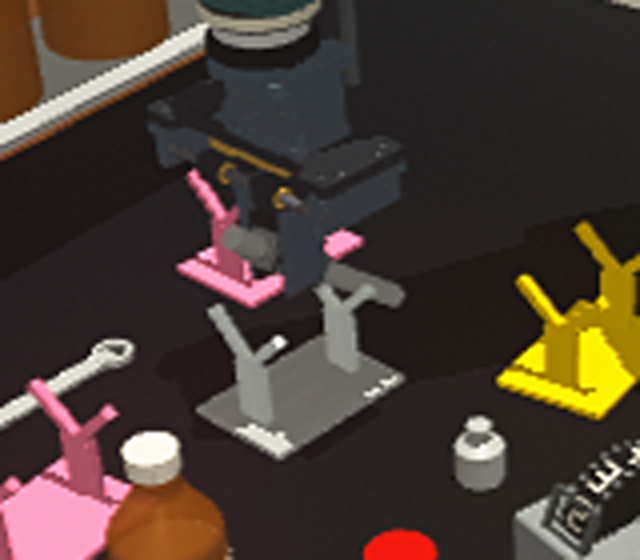

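```bash
python3 -m crank '[[[0,0,0],0,2.0],[[0,0,0.3],0,2.0],[[0,0,0.3],0,2.0],[[0,0,0.3],0,2.0],[[0,0,0.3],0,2.0],[[0,0,0.2],0,2.0],[[0,0,0.2],0,2.0],[[0,0,0.2],0,2.0],[[0,0,0],0,2.0],[[0,0,0],0,2.0]]' 6
python3 - <<'E'
from m import *
s=robot.sense();print(s['contact_force'],s['moment'],s['width'],s['eef_pos'])
im,d=snap('scene','scene9'); cv2.imwrite('pics/c9.png',cv2.resize(im[90:230,180:340],None,fx=4,fy=4,interpolation=cv2.INTER_CUBIC))
snap('wrist','wr9')
E
```

```text
t: 15.05
eef_pos: [0.5011, -0.3172, 0.0882]
orientation: [[-0.107, -0.994, -0.0], [-0.994, 0.107, 0.0], [-0.0, 0.0, -1.0]]
contact_force: [-0.0, -2.4, -2.0]
width: 0.0261
[-0.0152026  -2.35390862 -1.9890181 ] [-0.49861302  0.18448418  0.10446113] 0.02614061693441653 [ 0.50113388 -0.31721634  0.08815952]
```

View pics/c9.png

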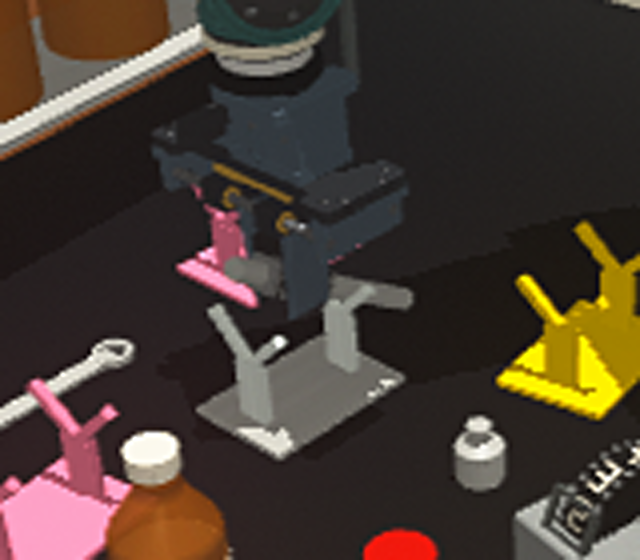

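View pics/wr9.png

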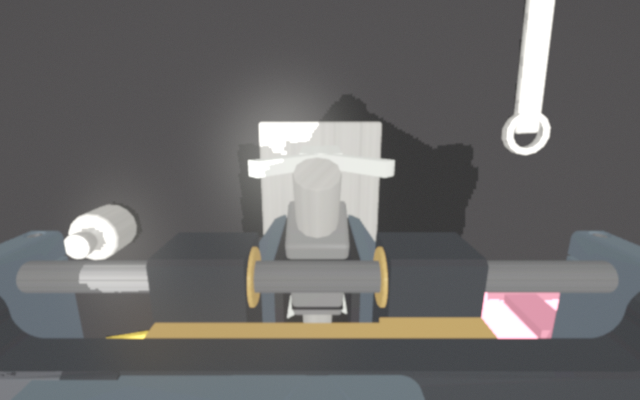

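Run:
```python
from m import *
im,W=load('wr9','wrist'); s=robot.sense(); R=s['orientation']; c=s['eef_pos']
P=((W-c)@R)*1000
for v in range(124,236,6):
    z=W[v,:,2]
    for nm,lo,hi in (('foot',.004,.014),('fork',.03,.1),('rod',.101,.16)):
        k=np.where((z>lo)&(z<hi)&(np.arange(640)>235)&(np.arange(640)<405))[0]
        if len(k)>3: print(v,nm,k[0],k[-1],np.round(P[v,k[0]],1),np.round(P[v,k[-1]],1),'mid',np.round((P[v,k[0],0]+P[v,k[-1],0])/2,1), 'z',np.round(np.median(z[k]),4))
for v in range(160,235,6): print(v,np.round(P[v,317],1),np.round(W[v,317,2],4))
```

```text
124 foot 258 380 [-44.3 -61.5  82. ] [ 44.8 -61.7  80.2] mid 0.2 z 0.0088
130 foot 259 380 [-43.4 -57.3  80. ] [ 44.8 -57.5  78.8] mid 0.7 z 0.0088
136 foot 259 380 [-43.6 -53.   79.9] [ 45.3 -53.   80.5] mid 0.8 z 0.009
142 foot 259 380 [-44.  -48.5  81.2] [ 45.6 -48.6  80.9] mid 0.8 z 0.0088
148 foot 259 379 [-44.2 -44.1  81.3] [ 44.9 -44.3  80.1] mid 0.3 z 0.0087
148 fork 301 337 [-11.8 -46.5  57.7] [ 12.4 -46.6  56.9] mid 0.3 z 0.0309
154 foot 260 379 [-43.3 -39.9  79.4] [ 45.1 -39.9  79.9] mid 0.9 z 0.0089
154 fork 296 345 [-13.1 -46.6  23.5] [ 15.3 -46.4  25.2] mid 1.1 z 0.0637
160 fork 248 393 [-36.4 -46.1   1.4] [ 38.2 -46.1   1.9] mid 0.9 z 0.0834
160 rod 303 330 [ -6.2 -52.5 -45.2] [  3.9 -52.5 -45.1] mid -1.1 z 0.134
166 fork 248 393 [-36.5 -43.1   1.1] [ 38.  -43.3   0.2] mid 0.7 z 0.0853
166 rod 295 337 [ -9.  -50.8 -48.5] [  6.4 -50.7 -48. ] mid -1.3 z 0.1368
172 foot 289 352 [-22.  -26.6  78.2] [ 25.4 -26.3  80.2] mid 1.7 z 0.0091
172 fork 249 393 [-36.1 -40.    0.8] [ 38.4 -39.9   1.5] mid 1.2 z 0.0872
172 rod 293 340 [ -9.6 -48.9 -50.6] [  7.4 -48.9 -50.2] mid -1.1 z
[... 1319 characters left out ...]
 0.1341
226 foot 263 376 [-43.4  16.7  80. ] [45.5 16.9 81. ] mid 1.1 z 0.0085
226 rod 269 364 [-23.7 -17.7 -19.8] [ 21.3 -17.7 -19.8] mid -1.2 z 0.1265
232 foot 263 375 [-43.7  21.8  80.6] [44.7 21.4 79.6] mid 0.5 z 0.0087
232 rod 265 368 [-24.3 -17.8 -28.4] [ 22.1 -17.6 -27.9] mid -1.1 z 0.1288
160 [ -0.9 -52.7 -46.5] 0.1347
166 [ -0.9 -50.7 -48.1] 0.1363
172 [ -0.9 -49.2 -51.9] 0.1401
178 [ -0.9 -47.5 -54.7] 0.1429
184 [ -0.9 -45.8 -56.7] 0.1449
190 [ -0.9 -43.9 -58.1] 0.1463
196 [ -0.9 -41.6 -57.2] 0.1454
202 [ -0.9 -38.8 -54.9] 0.1431
208 [ -0.9 -36.4 -54.4] 0.1426
214 [ -0.9 -33.1 -51. ] 0.1392
220 [ -0.9 -30.3 -49.5] 0.1377
226 [ -0.9 -26.9 -46.5] 0.1347
232 [ -0.9 -24.2 -46. ] 0.1342
```

```bash
python3 -m crank '[[[0.1,0,0],0,2.0],[[0.1,0,0],0,2.0],[[0,0,0.2],0,2.0],[[0,0,0.3],0,2.0],[[0,0,0.3],0,2.0],[[0,0,0.3],0,2.0],[[0,0,0.3],0,2.0],[[0,0,0.3],0,2.0],[[0,0,0.2],0,2.0],[[0,0,0],0,2.0]]' 6
python3 - <<'E'
from m import *
s=robot.sense();print(s['contact_force'],s['moment'],s['width'],s['eef_pos'])
im,d=snap('scene','scene10'); cv2.imwrite('pics/c10.png',cv2.resize(im[90:230,180:340],None,fx=4,fy=4,interpolation=cv2.INTER_CUBIC))
E
```

```text
t: 16.15
eef_pos: [0.5009, -0.3192, 0.0689]
orientation: [[-0.107, -0.994, -0.0], [-0.994, 0.107, 0.0], [-0.0, 0.0, -1.0]]
contact_force: [-0.3, -1.2, -1.3]
width: 0.0261
[-0.30159381 -1.17088246 -1.29155219] [-0.3426903  -0.01410475  0.09931041] 0.026106519508917316 [ 0.50091972 -0.31917915  0.06892262]
```

View pics/c10.png

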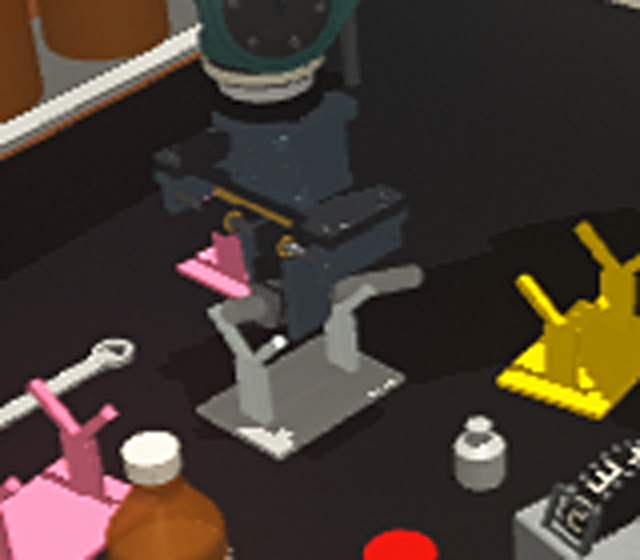

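```bash
python3 -m crank '[[[0.05,0,0],0,2.0],[[0.03,0,0.2],0,2.0],[[0,0,0.2],0,2.0],[[0,0,0.2],0,2.0],[[0,0,0.2],0,2.0],[[0,0,0.2],0,2.0],[[0,0,0.15],0,2.0],[[0,0,0.1],0,2.0],[[0,0,0],0,2.0],[[0,0,0],0,2.0]]' 5
python3 - <<'E'
from m import *
s=robot.sense();print(s['contact_force'],s['moment'],s['width'],s['eef_pos'])
im,d=snap('scene','scene11'); cv2.imwrite('pics/c11.png',cv2.resize(im[90:230,180:340],None,fx=4,fy=4,interpolation=cv2.INTER_CUBIC))
im,d=snap('wrist','wr11');W=world('wrist',d); R=s['orientation']; c=s['eef_pos']
P=((W-c)@R)*1000
for v in range(140,240,6): print(v,np.round(P[v,317],1),np.round(W[v,317,2],4))
E
```

```text
t: 17.2
eef_pos: [0.5009, -0.32, 0.0567]
orientation: [[-0.107, -0.994, -0.0], [-0.994, 0.107, 0.0], [-0.0, 0.0, -1.0]]
contact_force: [1.1, 1.2, -1.9]
width: 0.0262
[ 1.09100944  1.19658215 -1.85007696] [ 0.39297231 -0.13409847 -0.08239675] 0.02617730551708868 [ 0.50086247 -0.3199829   0.0566792 ]
140 [ -0.9 -58.8 -31.1] 0.0877
146 [ -0.9 -56.4 -31.4] 0.0881
152 [ -0.9 -54.  -31.4] 0.0881
158 [ -0.9 -51.3 -30.3] 0.0869
164 [ -0.9 -48.9 -31. ] 0.0877
170 [ -0.9 -46.4 -31. ] 0.0876
176 [ -0.9 -43.8 -31.2] 0.0879
182 [ -0.9 -41.1 -30.5] 0.0872
188 [ -0.9 -38.3 -29.6] 0.0863
194 [ -0.9 -36.2 -31.8] 0.0885
200 [ -0.9 -33.3 -30.8] 0.0875
206 [ -0.9 -30.7 -31.3] 0.0879
212 [ -0.9 -28.7 -33.7] 0.0904
218 [ -0.9 -26.2 -34.3] 0.091
224 [ -0.9 -23.6 -34.3] 0.091
230 [ -0.9 -20.8 -34.2] 0.0909
236 [ -0.9 -17.9 -33.8] 0.0905
```

View pics/c11.png

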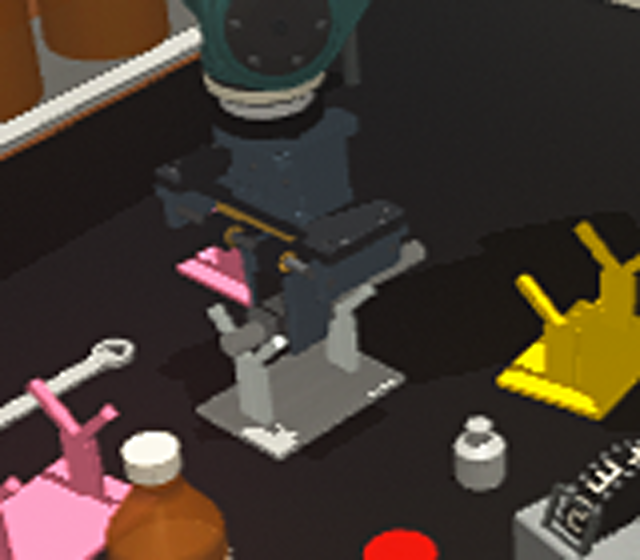

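View pics/wr11.png

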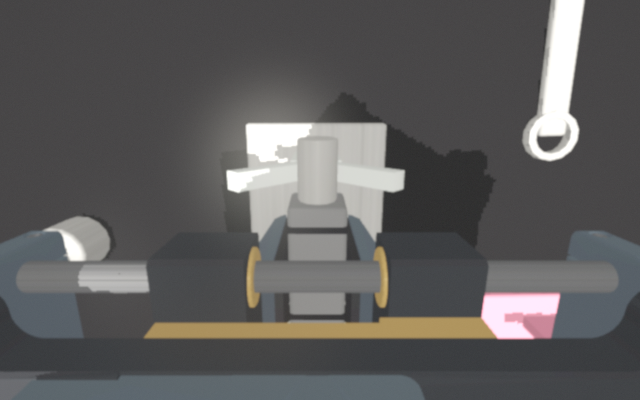

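```bash
python3 -m crank '[[[-0.03,0,0],0,2.0],[[0,0,0.1],0,2.0],[[0,0,0.1],0,2.0],[[0,0,0.05],0,2.0],[[0,0,0],0,2.0],[[0,0,0],0,2.0],[[0,0,0],0,2.0],[[0,0,0],0,2.0],[[0,0,0],0,2.0],[[0,0,0],0,2.0]]' 4
python3 - <<'E'
from m import *
s=robot.sense();print(s['contact_force'],s['moment'],s['width'],s['eef_pos'])
im,d=snap('wrist','wr12');W=world('wrist',d); R=s['orientation']; c=s['eef_pos']
P=((W-c)@R)*1000
for v in range(140,240,8): print(v,np.round(P[v,317],1),np.round(W[v,317,2],4))
E
```

```text
t: 18.3
eef_pos: [0.5011, -0.3197, 0.0543]
orientation: [[-0.107, -0.994, 0.0], [-0.994, 0.107, -0.0], [0.0, -0.0, -1.0]]
contact_force: [0.9, 1.2, 1.2]
width: 0.0258
[0.90665587 1.15962389 1.19663431] [ 0.17487953 -0.10939107 -0.00632244] 0.02575944206013615 [ 0.50106145 -0.31974721  0.05431332]
140 [ -0.9 -58.7 -28.5] 0.0828
148 [ -0.9 -55.4 -28.5] 0.0828
156 [ -0.9 -51.9 -27.4] 0.0818
164 [ -0.9 -48.6 -28.2] 0.0825
172 [ -0.9 -45.2 -28.9] 0.0832
180 [ -0.9 -41.6 -28. ] 0.0823
188 [ -0.9 -37.9 -27.6] 0.0819
196 [ -0.9 -34.4 -28. ] 0.0824
204 [ -0.9 -31.5 -30.7] 0.085
212 [ -0.9 -28.3 -32.1] 0.0864
220 [ -0.9 -25.  -32.9] 0.0872
228 [ -0.9 -21.1 -32.2] 0.0865
236 [ -0.9 -17.2 -31.6] 0.0859
```

```bash
python3 -m crank '[[[0,0,0],0,2.6],[[0,0,0],0,2.7],[[0,0,0],0,2.8],[[0,0,0],0,3.0],[[0,0,0],0,3.4],[[0,0,0],0,4],[[0,0,0],0,5],[[0,0,0],0,5],[[0,0,-0.5],0,5],[[0,0,-1],0,5]]' 4
python3 - <<'E'
from m import *
s=robot.sense();print(s['contact_force'],s['moment'],s['width'],s['eef_pos'])
im,d=snap('wrist','wr13');W=world('wrist',d); R=s['orientation']; c=s['eef_pos']
P=((W-c)@R)*1000
for v in range(140,240,8): print(v,np.round(P[v,317],1),np.round(W[v,317,2],4))
im,d=snap('scene','scene13'); cv2.imwrite('pics/c13.png',cv2.resize(im[90:230,180:340],None,fx=4,fy=4,interpolation=cv2.INTER_CUBIC))
E
```

```text
t: 19.35
eef_pos: [0.5007, -0.3195, 0.0693]
orientation: [[-0.107, -0.994, -0.001], [-0.994, 0.107, 0.001], [-0.001, 0.001, -1.0]]
contact_force: [-0.7, -0.2, 0.4]
width: 0.0498
[-0.65546315 -0.1906924   0.43964406] [ 0.09213843  0.01863157 -0.04737957] 0.049770933728773774 [ 0.50069037 -0.31949485  0.06932829]
140 [ -0.4 -58.4 -14.2] 0.0835
148 [ -0.4 -54.8 -15.3] 0.0845
156 [ -0.4 -51.2 -16.2] 0.0854
164 [ -0.4 -47.4 -15.9] 0.0852
172 [ -0.4 -43.6 -16.1] 0.0853
180 [ -0.4 -39.7 -15.6] 0.0849
188 [ -0.4 -35.9 -16.1] 0.0854
196 [ -0.4 -32.5 -18.3] 0.0876
204 [ -0.4 -28.7 -18.7] 0.088
212 [ -0.4 -24.7 -18.7] 0.088
220 [nan nan nan] nan
228 [ -0.4 -16.8 -19.2] 0.0885
236 [ -0.4 -12.7 -19.2] 0.0885
```

View pics/c13.png

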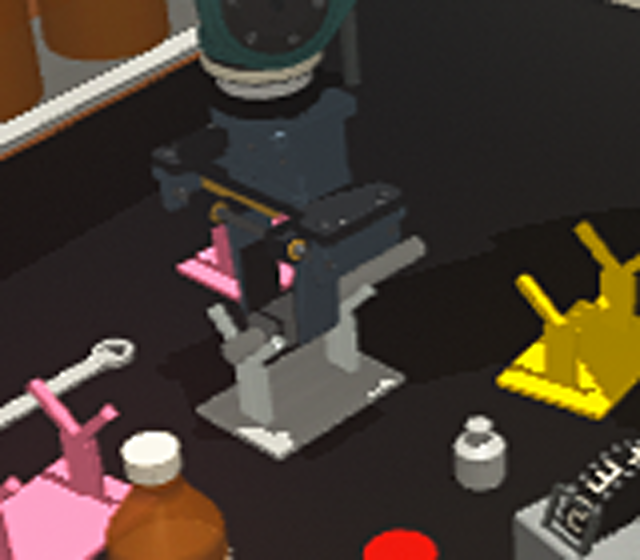

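View pics/wr13.png

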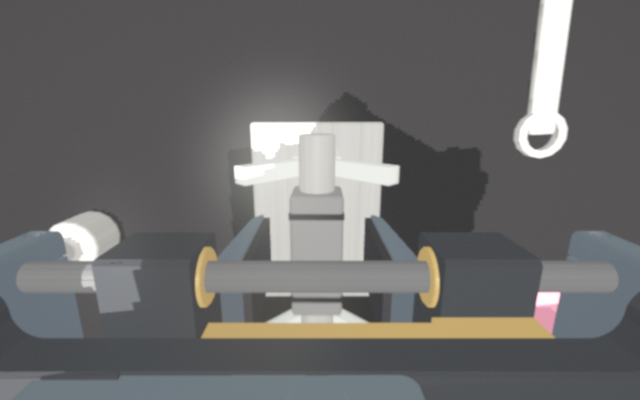

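```bash
python3 -m crank '[[[0,0,-1.5],0,5],[[0,0,-3],0,5],[[0,0,-4],0.1,6],[[0,0,-4],0.098,6],[[-2,0.2,0],0,6],[[-4,0.7,0],0,6],[[-4.3,0.7,0],0,6],[[-4.3,0.7,0],0,6],[[-4.3,0.7,0],0,6],[[-4.3,0.7,0],0,6]]'
python3 - <<'E'
from m import *
im,d=snap('scene','scene14'); cv2.imwrite('pics/c14.png',cv2.resize(im[90:260,180:370],None,fx=4,fy=3.5,interpolation=cv2.INTER_CUBIC))
E
python3 -m crank '[[[-3.5,0.6,0],0,6],[[-2.6,0.5,0],0,6],[[-1.5,0.4,0],0,6],[[-0.7,0,0],0,6],[[0,0,0],0,6],[[0,0,0],0,6],[[0,0,0],0,6],[[0,0,0],0,6],[[0,0,0],0,6],[[0,0,0],0,6]]'
python3 - <<'E'
from m import *
s=robot.sense();print(s['contact_force'],s['width'],s['eef_pos'],s['orientation'][:,0])
im,d=snap('wrist','wb1'); print(nets.tip_of('wheel_axle','wrist')[:2])
im,d=snap('scene','scene15')
E
```

```text
t: 20.45
eef_pos: [0.5355, -0.0857, 0.1954]
orientation: [[-0.301, -0.954, 0.001], [-0.954, 0.301, -0.0], [-0.0, -0.001, -1.0]]
contact_force: [1.2, 0.6, -0.2]
width: 0.06
t: 21.5
eef_pos: [0.5461, -0.0039, 0.1943]
orientation: [[-0.301, -0.954, -0.0], [-0.954, 0.301, -0.0], [0.0, 0.0, -1.0]]
contact_force: [-0.2, -0.1, 0.3]
width: 0.06
[-0.19239766 -0.07713706  0.34275988] 0.0600054475856073 [ 0.54608931 -0.00394587  0.19430163] [-3.00853132e-01 -9.53670484e-01  2.37304675e-05]
[]
```

View pics/c14.png

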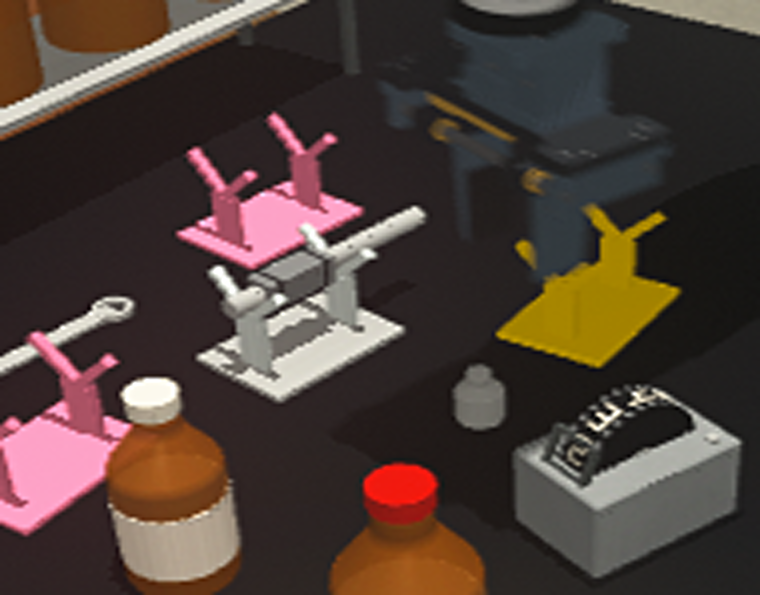

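View pics/wb1.png

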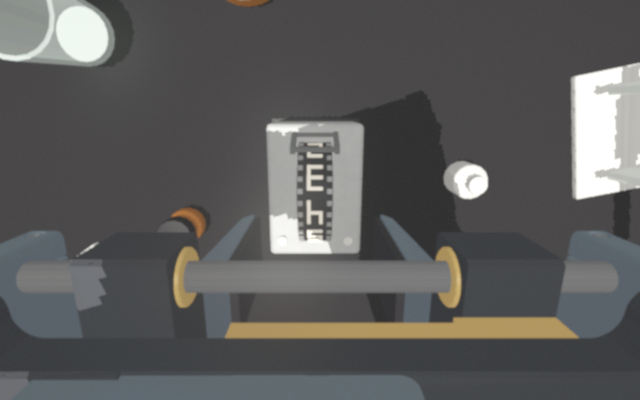

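```bash
cat > wh.py <<'E'
from m import *
# box frame
yaw=np.radians(-17.5); f=np.array([np.cos(yaw),np.sin(yaw)]); l=np.array([-np.sin(yaw),np.cos(yaw)])
C=np.array([0.5484,-0.0023])
def B(W): 
    q=W[...,:2]-C; return np.stack([q@f,q@l,W[...,2]],-1)
E
python3 - <<'E'
from wh import *
im,W=load('wb1','wrist')
reg=np.zeros((400,640),bool); reg[115:260,260:370]=1
P=W[reg&np.isfinite(W[...,0])]; t=P[(P[:,2]>0.068)&(P[:,2]<0.077)]
print('boxtop',cv2.minAreaRect((t[:,:2]*1000).astype(np.float32)))
b=B(W)
for v in range(134,260,4):
    r=b[v,298:334]; print(v,np.round(1000*np.nanmedian(b[v,306:326],axis=0),1), 'gray',im[v,300:332,1][::2])
# wheel centre lateral: points with z>0.085
k=b[reg&(W[...,2]>.09)]; print('wheel lateral',np.percentile(k[:,1],[1,50,99])*1000,'fwd',np.percentile(k[:,0],[1,99])*1000)
# circle fit in fwd-z
A=np.c_[2*k[:,0],2*k[:,2],np.ones(len(k))]; s=np.linalg.lstsq(A,(k[:,0]**2+k[:,2]**2),rcond=None)[0]; print('circle',s[:2]*1000,1000*np.sqrt(s[2]+s[0]**2+s[1]**2))
cv2.imwrite('pics/c15.png',cv2.resize(im[110:265,255:375],None,fx=5,fy=3.8,interpolation=cv2.INTER_CUBIC))
E
```

```text
boxtop ((548.6170654296875, -1.1269454956054688), (84.08480072021484, 118.51792907714844), 72.53076171875)
134 [50.1  0.2 75. ] gray [114 112 112 113 113 112 113 112 112 113 113 113 113 112 112 111]
138 [46.6  0.2 72.7] gray [167 166 167 167 167 168 167 168 168 168 167 166 166 166 167 169]
142 [43.4  0.2 74.9] gray [133 128 129 132 152 157 158 158 158 165 168 148 128 128 128 140]
146 [42.1  0.  96.9] gray [108 106  92  90 102 108 107 108 108 126 171 138  86  98 104 111]
150 [39.3  0.  99.9] gray [114 114 113 114 115 114 112 112 113 112 112 112 112 111 112 112]
154 [35.5  0.1 94.4] gray [ 84  79  73 122 209 203 187 187 187 187 188 147  69  68  78  80]
158 [32.6  0.1 96.8] gray [145 129  78  81 112 114 115 115 114 115 114  93  67 102 141 140]
162 [29.8  0.  99.6] gray [74 73 72 71 72 72 72 70 72 69 70 69 65 67 67 67]
166 [ 27.1   0.  102.9] gray [145 124  78 137 213 216 215 215 215 215 215 182  82  93 141 142]
170 [ 24.2   0.  104.3] gray [113  99  78 139 217 180  88  82  83  82  80  76  68  79 110 107]
174 [ 21.3   0.  105.9] gray [ 78  77  77 143 219 184 116 113 113 113 111  99  72  
[... 1428 characters left out ...]
04 113]
238 [-36.4   0.5  93.8] gray [192 186 127 121 221 230 222 221 208 194 203 159  77 119 133 136]
242 [-48.4   0.2  72.9] gray [242 240 241 241 255 255 255 255 255 255 255 249 241 233 198 169]
246 [-52.5   0.2  72.6] gray [246 245 244 244 245 244 244 244 244 245 245 245 245 245 237 179]
250 [-56.4   0.2  72.9] gray [246 244 244 244 243 243 243 243 244 243 244 244 244 244 244 216]
254 [-92.2   0.6   0.2] gray [124 125 122 123 123 122 121 122 121 120 120 121 119 119 119 115]
258 [-97.1   0.6   0.5] gray [96 96 96 95 94 94 93 91 92 91 90 90 87 86 85 86]
wheel lateral [-16.51598042   1.21512696  29.05665312] fwd [-37.36234538  43.65121202]
circle [  7.63388118 128.95008114] 33.9398855494906
```

View pics/c15.png

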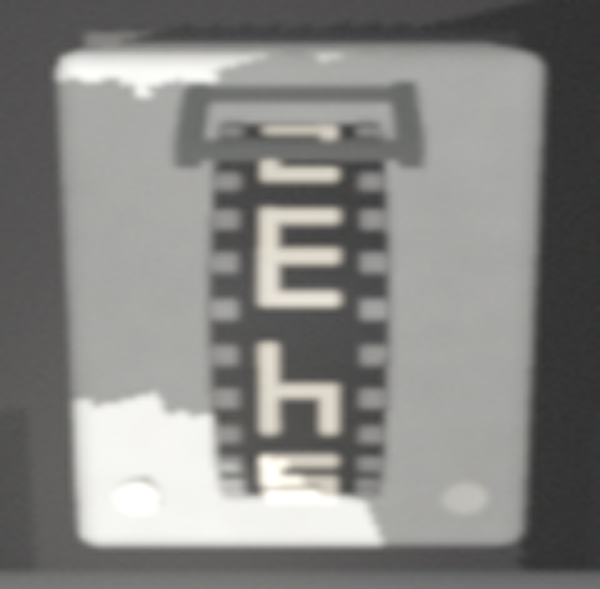

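```bash
python3 -m crank '[[[-0.1,-0.5,1],0,6],[[0,-0.6,2],0,6],[[0,0,2],0,6],[[0,0,1.4],0,6],[[0,0,0.5],0,6],[[0,0,0],0,6],[[0,0,0],0,6],[[0,0,0],0,6],[[0,0,0],0,6],[[0,0,0],0,6]]'
python3 - <<'E'
from wh import *
im,d=snap('wrist','wb2'); s=robot.sense(); R=s['orientation']; c=s['eef_pos']; print(c)
W=world('wrist',d); P=((W-c)@R)*1000
for v in (185,200,210,230,240):
    z=W[v,:,2]; k=np.where((z>.085)&(z<.12)&(np.arange(640)>280)&(np.arange(640)<350))[0]
    if len(k)>3: print(v,k[0],k[-1],np.round(P[v,k[0]],1),np.round(P[v,k[-1]],1),np.round((P[v,k[0],0]+P[v,k[-1],0])/2,2))
for v in (240,300):
  L=[P[v,u] for u in range(180,270,4) if P[v,u,2]>-40]; Rr=[P[v,u] for u in range(370,450,4) if P[v,u,2]>-40]
  L=np.array(L);Rr=np.array(Rr); print('fingers',v,[np.round(x,1).tolist() for x in L if abs(x[0])<40][:3],[np.round(x,1).tolist() for x in Rr if abs(x[0])<40][:3])
E
```

```text
t: 22.65
eef_pos: [0.5571, -0.006, 0.1258]
orientation: [[-0.301, -0.954, 0.001], [-0.954, 0.301, -0.0], [-0.0, -0.001, -1.0]]
contact_force: [-0.2, 0.2, -0.2]
width: 0.0603
[ 0.55704785 -0.0060286   0.12564631]
185 283 348 [-21.4 -27.4  26.9] [ 17.8 -27.1  28.7] -1.79
200 293 338 [-15.5 -18.3  26.1] [ 11.7 -18.6  24.9] -1.9
210 293 338 [-15.1 -13.7  20.2] [ 11.5 -13.5  21. ] -1.81
230 292 339 [-15.6  -2.7  16.1] [12.  -2.5 16.6] -1.8
240 292 339 [-15.6   3.   14.6] [12.   3.2 15.3] -1.79
fingers 240 [[-38.3, -17.7, -38.6], [-37.0, -17.2, -37.2], [-34.9, -17.7, -38.5]] [[36.5, 17.8, 52.6], [28.9, -5.0, -5.7], [29.0, -9.1, -16.3]]
fingers 300 [[-31.1, 9.9, -39.5], [-31.2, 15.2, -30.7], [-37.2, 64.8, 51.7]] [[38.7, 66.0, 53.9], [28.8, 13.3, -33.7]]
```

View pics/wb2.png

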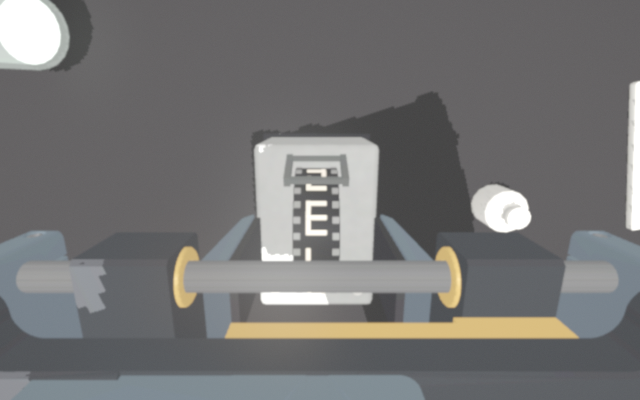

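```bash
python3 -m crank '[[[-0.05,0,1.5],0,6],[[0,0,1.5],0,5.5],[[0,0,1],0,5],[[0,0,0.3],0,4.5],[[0,0,0],0,4],[[0,0,0],0,3.6],[[0,0,0],0,3.2],[[0,0,0],0,3.0],[[0,0,0],0,2.2],[[0,0,0],0,2.2]]' 15
```

```text
t: 23.7
eef_pos: [0.5573, -0.0055, 0.0827]
orientation: [[-0.301, -0.954, 0.001], [-0.954, 0.301, 0.0], [-0.0, -0.001, -1.0]]
contact_force: [-0.3, 2.2, 4.2]
width: 0.0277
```

```bash
python3 -m crank '[[[0,0,0],0,2.2],[[0,0.23,-0.06],0,2.2],[[0,0.235,-0.045],0,2.2],[[0,0.235,-0.025],0,2.2],[[0,0.235,-0.01],0,2.2],[[0,0.235,0.01],0,2.2],[[0,0.235,0.025],0,2.2],[[0,0.235,0.045],0,2.2],[[0,0.23,0.06],0,2.2],[[0,0,0],0,2.2]]' 15
python3 - <<'E'
from wh import *
im,d=snap('wrist','wb3'); s=robot.sense(); print(s['eef_pos'],s['contact_force'],s['moment'])
cv2.imwrite('pics/c16.png',cv2.resize(im[110:265,255:375],None,fx=5,fy=3.8,interpolation=cv2.INTER_CUBIC))
E
```

```text
t: 24.7
eef_pos: [0.5413, -0.0004, 0.0834]
orientation: [[-0.3, -0.954, 0.005], [-0.954, 0.3, -0.001], [-0.001, -0.005, -1.0]]
contact_force: [5.7, -3.6, 5.4]
width: 0.028
[ 5.41236594e-01 -3.70529807e-04  8.34244420e-02] [ 6.18991121 -3.68927164  5.7156458 ] [-0.75818996 -1.15537429 -0.08212439]
```

View pics/c16.png

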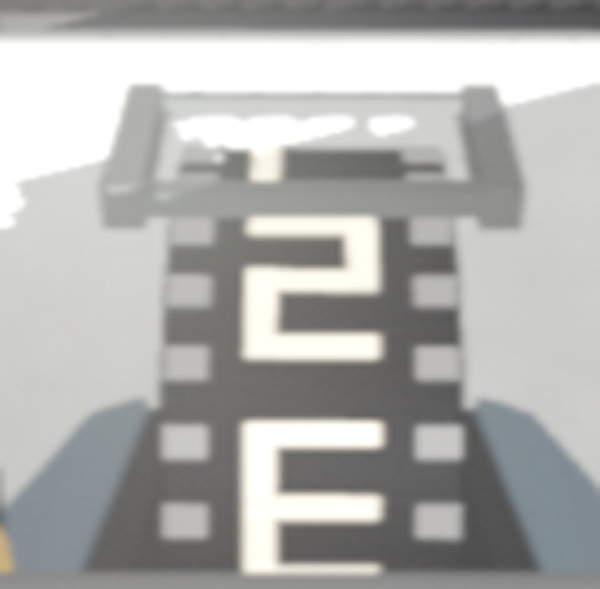

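```bash
python3 -m crank '[[[0,0,0],0,2.9],[[0,0,0],0,3.4],[[0,0,0],0,4.4],[[0,0,0],0,5],[[0,0,-0.5],0,5],[[0,-0.3,-1.5],0,5],[[0,-0.8,-2],0,5],[[0,-0.8,-1],0,5],[[0,0,0],0,5],[[0,0,0],0,5]]' 15
cat > dig.py <<'E'
from wh import *
import sys
n=sys.argv[1]
im,d=snap('wrist',n); s=robot.sense(); W=world('wrist',d); b=B(W)*1000; print(s['eef_pos'],s['contact_force'])
r0,r1=110,262
# central digit column band profile
c0=int(sys.argv[2]) if len(sys.argv)>2 else 316
for v in range(r0,r1,2):
    row=im[v,c0-14:c0+15,1].astype(int)
    p=np.nanmedian(b[v,c0-8:c0+9],axis=0)
    print(v,np.round(p,1), 'ang',np.round(np.degrees(np.arctan2(p[0],p[2]-66)),1), ''.join('#' if x>150 else '.' for x in row[::2]))
cv2.imwrite(f'pics/{n}c.png',cv2.resize(im[110:265,255:375],None,fx=5,fy=3.8,interpolation=cv2.INTER_CUBIC))
E
python3 dig.py wb4
```

```text
t: 25.75
eef_pos: [0.5571, -0.0057, 0.1319]
orientation: [[-0.301, -0.954, -0.0], [-0.954, 0.301, 0.0], [0.0, 0.0, -1.0]]
contact_force: [-0.3, 0.3, 0.3]
width: 0.0504
[ 0.55663204 -0.00559118  0.13150625] [-1.01053707  0.3305384  -0.54240123]
110 [80.3  1.3  0.5] ang 129.2 ...............
112 [78.6  1.3  0.3] ang 129.9 ...............
114 [76.9  1.3  0.3] ang 130.5 ...............
116 [75.2  1.3  0.3] ang 131.1 ...............
118 [73.5  1.7  0.6] ang 131.6 ...............
120 [71.8  1.3  0.5] ang 132.4 ...............
122 [70.1  1.3  0.6] ang 133.0 ...............
124 [68.4  1.3  0.6] ang 133.7 ...............
126 [66.7  1.3 -0. ] ang 134.7 ...............
128 [65.   1.3  0.5] ang 135.2 ...............
130 [63.3  1.3  0.4] ang 136.1 ...............
132 [61.8  1.3  5.2] ang 134.5 ...............
134 [60.2  1.3  6.8] ang 134.5 ...............
136 [58.8  1.2 11. ] ang 133.1 ...............
138 [58.8  1.2 33.1] ang 119.2 ###############
140 [58.8  1.1 52.5] ang 103.0 ###############
142 [58.7  1.  68.3] ang 87.7 ###############
144 [57.5  1.  71. ] ang 85.1 ###############
146 [56.3  1
[... 2049 characters left out ...]
0.8 ..####.........
234 [  7.3   0.9 110.7] ang 9.2 ..####.........
236 [  5.9   0.9 110.5] ang 7.6 ..###########..
238 [  5.2   0.9 112. ] ang 6.4 ..###########..
240 [  3.8   0.9 111.7] ang 4.7 ..###########..
242 [  2.4   0.9 111.4] ang 3.0 ..###########..
244 [  0.9   0.9 110.8] ang 1.1 ..####.........
246 [ -0.3   0.6 111.2] ang -0.4 ..####.........
248 [ -1.7   0.9 111. ] ang -2.1 ..####.........
250 [ -2.8   0.9 111.5] ang -3.5 ..###########..
252 [ -3.9   0.9 111.9] ang -4.9 ..###########..
254 [ -5.2   0.9 111.9] ang -6.5 ..###########..
256 [ -7.1   0.9 110.8] ang -8.9 ...##########..
258 [ -8.6   0.9 110.4] ang -11.0 ...............
260 [ 42.3   0.5 223.8] ang 15.0 ...............
```

View pics/wb4c.png

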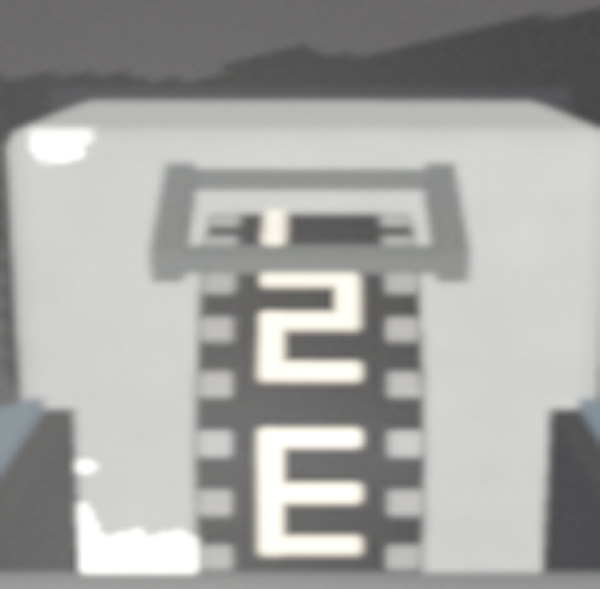

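```bash
python3 -m crank '[[[0,-0.45,1.5],0,5],[[0,0,1.5],0,5],[[0,0,1.5],0,5],[[0,0,0.6],0,4.5],[[0,0,0],0,4],[[0,0,0],0,3.4],[[0,0,0],0,3.0],[[0,0,0],0,2.2],[[0,0,0],0,2.2],[[0,0,0],0,2.2]]' 40
python3 -m crank '[[[0,0.28,-0.12],0,2.2],[[0,0.28,-0.09],0,2.2],[[0,0.28,-0.06],0,2.2],[[0,0.28,-0.03],0,2.2],[[0,0.28,-0.01],0,2.2],[[0,0.28,0.01],0,2.2],[[0,0.28,0.03],0,2.2],[[0,0.28,0.06],0,2.2],[[0,0.28,0.09],0,2.2],[[0,0,0],0,2.2]]' 40
python3 dig.py wb5 | awk 'NR==1|| /#/'
```

```text
t: 26.8
eef_pos: [0.562, -0.007, 0.0819]
orientation: [[-0.301, -0.954, 0.001], [-0.954, 0.301, 0.0], [-0.0, -0.001, -1.0]]
contact_force: [-1.1, 0.2, 5.7]
width: 0.0279
t: 27.8
eef_pos: [0.5426, -0.0007, 0.0851]
orientation: [[-0.3, -0.954, 0.011], [-0.954, 0.3, -0.002], [-0.001, -0.011, -1.0]]
contact_force: [13.7, -14.4, 9.1]
width: 0.0277
[ 0.5426002  -0.00073015  0.08505936] [ 13.59729227 -14.23654139  10.060272  ]
120 [59.2  1.6 14.8] ang 130.8 ###############
122 [58.8  1.6 69.5] ang 86.6 ###############
124 [57.8  1.4 71.8] ang 84.2 ###############
126 [56.7  1.6 72.3] ang 83.6 ###############
128 [55.7  1.4 72.4] ang 83.4 ###############
130 [54.7  1.3 72.7] ang 83.0 ###############
132 [53.6  1.3 72.7] ang 82.8 ###############
134 [52.6  1.3 72.8] ang 82.6 ###############
136 [51.5  1.1 73.4] ang 81.9 ###############
138 [50.6  1.3 75.2] ang 79.7 ###############
140 [49.5  1.3 74.5] ang 80.2 ###############
142 [48.4  1.3 74.5] ang 80.1 ###############
144 [47.2  1.3 72.7] ang 81.9 ###############
146 [46.2  1.3 73. ] ang 81.4 ###############
148 [45.1  1.3 73. ] ang 81.2 #
[... 1371 characters left out ...]
 .##############
220 [ 15.5   1.1 109. ] ang 19.8 .##############
222 [ 14.6   1.1 109. ] ang 18.7 .##############
224 [ 13.8   1.1 109.7] ang 17.5 .####..........
226 [ 12.8   1.1 109.5] ang 16.4 .####..........
228 [ 11.9   1.1 109.6] ang 15.2 .####..........
230 [ 11.1   1.1 110.1] ang 14.1 .####..........
232 [ 10.2   1.1 110.5] ang 12.9 .####..........
234 [  9.2   1.1 110.4] ang 11.7 .##############
236 [  8.6   1.1 111.5] ang 10.7 .##############
238 [  7.7   1.1 111.6] ang 9.6 .##############
240 [  6.7   1.1 111.4] ang 8.4 .##############
256 [ -1.1   1.1 111.7] ang -1.4 ..############.
258 [ -1.7   1.1 112.6] ang -2.1 .##############
260 [ 26.3   0.8 177.6] ang 13.3 .##############
```

View pics/wb5c.png

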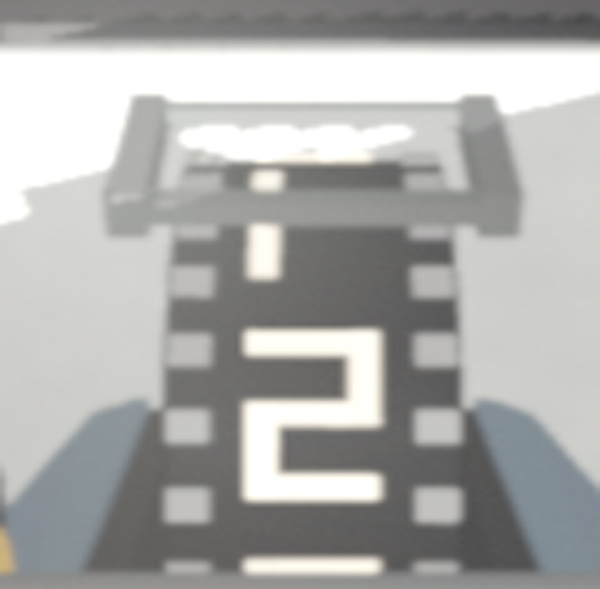

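```bash
python3 -m crank '[[[0,0,0],0,2.9],[[0,0,0],0,3.6],[[0,0,0],0,4.4],[[0.05,0,-0.4],0,4.4],[[0,-0.4,-0.5],0,4.4],[[0,-0.5,0],0,4.4],[[0,-0.3,0],0,4.4],[[0,-0.15,0],0,4.0],[[0,0,0],0,3.4],[[0,0,0],0,3.0]]' 25
python3 -m crank '[[[0,0,0],0,2.2],[[0,0,0],0,2.2],[[0,0,0],0,2.2],[[0,0,0],0,2.2],[[0,0,0],0,2.2],[[0,0,0],0,2.2],[[0,0,0],0,2.2],[[0,0,0],0,2.2],[[0,0,0],0,2.2],[[0,0,0],0,2.2]]' 25
```

```text
t: 28.85
eef_pos: [0.5502, -0.004, 0.0913]
orientation: [[-0.3, -0.954, -0.0], [-0.954, 0.3, 0.0], [0.0, 0.0, -1.0]]
contact_force: [0.0, 0.3, -0.7]
width: 0.0306
t: 29.85
eef_pos: [0.5503, -0.0034, 0.0914]
orientation: [[-0.301, -0.954, 0.0], [-0.954, 0.301, 0.001], [-0.001, 0.0, -1.0]]
contact_force: [2.2, 7.2, -3.0]
width: 0.0277
```

```bash
python3 -m crank '[[[-0.03,0.17,0],0,2.2],[[0,0.17,0.01],0,2.2],[[0,0.17,0.01],0,2.2],[[0,0.17,0.02],0,2.2],[[0,0.17,0.03],0,2.2],[[0,0.17,0.03],0,2.2],[[0,0.17,0.04],0,2.2],[[0,0.17,0.05],0,2.2],[[0,0,0],0,2.2],[[0,0,0],0,2.2]]' 25
python3 dig.py wb6 | awk 'NR==1|| /#/' | awk 'NR==1||$1>150'; python3 -c "
from h import *
im,d=snap('scene','scene16');cv2.imwrite('pics/c17.png',cv2.resize(im[180:260,295:375],None,fx=7,fy=7,interpolation=cv2.INTER_CUBIC))"
```

```text
t: 30.85
eef_pos: [0.5403, -0.0001, 0.0911]
orientation: [[-0.3, -0.954, 0.006], [-0.954, 0.3, -0.001], [-0.001, -0.006, -1.0]]
contact_force: [8.6, -5.3, 6.4]
width: 0.0277
[ 5.40331869e-01 -7.90532736e-05  9.11202921e-02] [ 8.48604491 -5.31872734  6.19427173]
152 [40.9  1.2 82.4] ang 68.1 ..############.
154 [41.6  1.2 98.1] ang 52.4 #######........
156 [ 40.9   1.1 100.2] ang 50.1 #############..
158 [ 39.9   1.1 100.1] ang 49.5 ###############
160 [38.9  0.9 99.7] ang 49.1 ###############
162 [37.9  1.1 99.2] ang 48.8 .####..........
164 [35.9  1.2 92.6] ang 53.5 .####..........
166 [35.1  1.2 93.6] ang 51.8 .####..........
168 [34.2  1.4 94.9] ang 49.8 .####..........
170 [33.4  1.2 95.9] ang 48.1 .####..........
172 [32.5  1.2 96.8] ang 46.6 .####..........
174 [31.7  1.2 97.7] ang 45.0 .####..........
176 [30.9  1.2 98.8] ang 43.3 .####..........
178 [29.9  1.1 99. ] ang 42.2 .####..........
180 [29.1  0.9 99.9] ang 40.6 .####..........
182 [ 28.2   1.1 100.8] ang 39.1 .####..........
184 [ 27.4   1.1 101.5] ang 37.7 .####..........
186 [ 26.6   1.1 102.3] ang 36.2 .####......
[... 521 characters left out ...]
g 13.7 ...........####
224 [  9.9   1.1 110.5] ang 12.5 ...........####
226 [  8.8   1.1 110.4] ang 11.2 .##############
228 [  8.2   1.1 111.5] ang 10.2 .##############
230 [  7.2   1.1 111.5] ang 9.0 .##############
232 [  6.3   1.1 111.7] ang 7.8 .##############
234 [  5.3   1.1 111.7] ang 6.6 .####..........
236 [  4.2   1.1 111.5] ang 5.3 .####..........
238 [  3.2   1.1 111.4] ang 4.0 .####..........
240 [  2.2   1.1 111.5] ang 2.8 .####..........
242 [  1.1   1.1 111.4] ang 1.4 .####..........
244 [  0.3   1.1 111.8] ang 0.3 .#############.
246 [ -0.6   1.1 112.2] ang -0.8 .##############
248 [ -1.6   1.1 112.1] ang -2.0 .##############
250 [ -2.6   1.1 112.4] ang -3.2 .##############
```

View pics/wb6c.png

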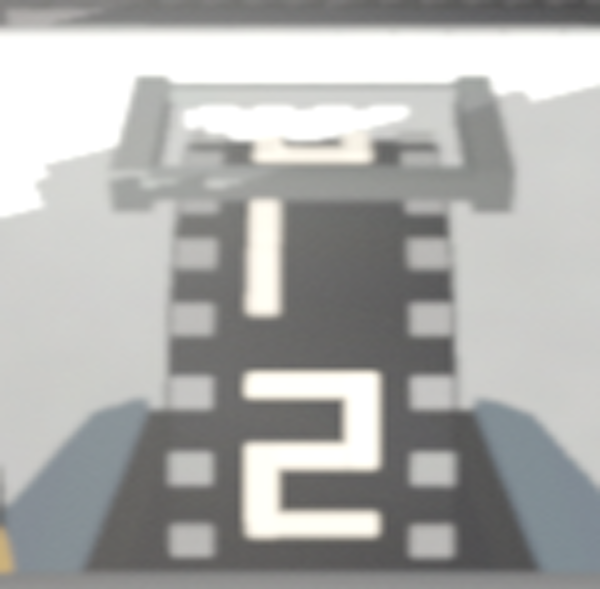

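View pics/c17.png

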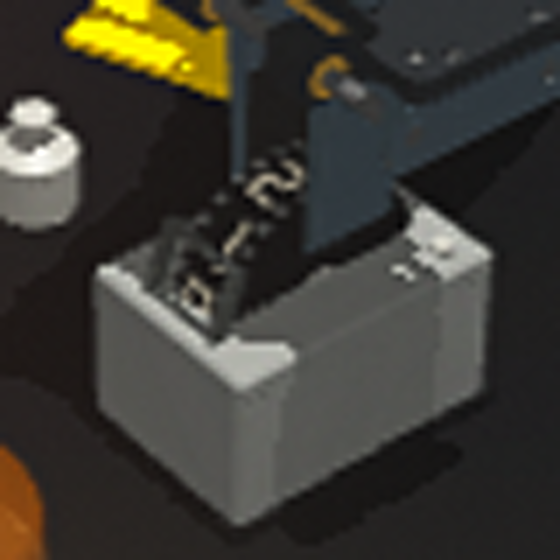

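```bash
python3 -m crank '[[[0,0.17,0.04],0,2.2],[[0,0.17,0.05],0,2.2],[[0,0.17,0.05],0,2.2],[[0,0.17,0.06],0,2.2],[[0,0.17,0.06],0,2.2],[[0,0.17,0.07],0,2.2],[[0,0.17,0.07],0,2.2],[[0,0.1,0.04],0,2.2],[[0,0,0],0,2.2],[[0,0,0],0,2.2]]' 25
python3 dig.py wb7 | awk 'NR==1|| /#/' | awk 'NR==1||$1>195'
```

```text
t: 31.95
eef_pos: [0.528, 0.0038, 0.0866]
orientation: [[-0.3, -0.954, 0.006], [-0.954, 0.3, -0.001], [-0.001, -0.006, -1.0]]
contact_force: [7.0, -4.7, 6.8]
width: 0.028
[0.52796985 0.00383579 0.08665467] [ 8.69226318 -5.29017499  6.15716774]
210 [  5.5   1.1 112.1] ang 6.9 .##############
212 [  4.6   1.1 112.2] ang 5.7 .##############
214 [  3.7   1.1 112.2] ang 4.6 .##############
216 [  2.6   1.1 111.8] ang 3.3 ..#############
218 [  1.7   1.1 111.8] ang 2.1 ...........####
220 [  0.8   1.1 111.9] ang 0.9 ...........####
222 [ -0.2   1.1 111.8] ang -0.3 ...........####
224 [ -1.4   1.1 111.2] ang -1.7 ...........####
226 [ -2.3   1.1 111.4] ang -2.9 ...........####
228 [ -2.9   1.3 112.5] ang -3.5 .##############
230 [ -4.    1.1 112.1] ang -4.9 .##############
232 [ -5.    1.1 111.9] ang -6.2 .##############
234 [ -6.1   1.1 111.6] ang -7.6 .##############
236 [ -7.2   1.1 111.3] ang -9.0 .####..........
238 [ -8.2   1.1 111.3] ang -10.2 .####..........
240 [ -9.3   1.1 110.9] ang -11.7 .####..........
242 [-10.4   1.1 110.6] ang -13.2 .####..........
244 [-11.6   1.1 110.2] ang -14.7 .#############.
246 [-12.2   1.1 111.1] ang -15.2 .##############
248 [-13.5   1.1 110.5] ang -16.8 .##############
250 [-14.9   1.1 109.4] ang -19.0 .##############
```

```bash
python3 -m crank '[[[0,0,0],0,2.8],[[0,0,0],0,3.2],[[0,0,0],0,4],[[0,0,0],0,5],[[0,0,-0.5],0,5],[[0,0,-2],0,5],[[0,-0.5,-3],0,5],[[0,-0.5,-4],0,5],[[0,0,-1],0,5],[[0,0,0],0,5]]' 25
python3 dig.py wb8 | awk 'NR==1|| /#/'
python3 -c "
from h import *
im,d=snap('scene','scene17');cv2.imwrite('pics/c18.png',cv2.resize(im[180:260,295:375],None,fx=7,fy=7,interpolation=cv2.INTER_CUBIC))"
```

```text
t: 33.0
eef_pos: [0.5355, 0.0013, 0.1919]
orientation: [[-0.3, -0.954, 0.003], [-0.954, 0.3, -0.0], [-0.001, -0.003, -1.0]]
contact_force: [0.7, 0.3, -0.8]
width: 0.0503
[0.53455282 0.0013141  0.19028964] [-0.37604673  0.27709018 -1.14459203]
112 [55.7  1.3 70.3] ang 85.5 ###############
114 [54.1  1.3 71. ] ang 84.8 ###############
116 [52.4  1.2 70.9] ang 84.7 ###############
118 [50.8  1.3 71. ] ang 84.4 ###############
124 [45.9  1.2 70.9] ang 83.9 ###############
126 [44.2  1.2 70.8] ang 83.8 ###############
128 [42.7  1.2 74.1] ang 79.3 .###########...
130 [41.3  1.2 77.5] ang 74.4 ....##....#....
138 [35.7  1.2 91.1] ang 54.9 .....######....
140 [34.2  1.2 91.7] ang 53.1 .....######....
148 [28.6  1.1 98.2] ang 41.6 ....##.........
150 [27.1  1.1 99.2] ang 39.3 ....##.........
152 [ 25.7   1.1 100.4] ang 36.8 ....##.........
154 [ 24.3   1.1 101.5] ang 34.4 ....##.........
156 [ 23.    1.1 103.1] ang 31.8 ....##.........
158 [ 21.5   1.1 103.4] ang 29.9 ....##.........
160 [ 20.1   1.1 104.6] ang 27.5 ....##.........
162 [ 18.6   1.1 105. ] ang 25.6 ....##.........
164 [ 17.2 
[... 823 characters left out ...]

216 [-24.7   0.7 104.5] ang -32.6 ....########...
218 [-27.    0.7 102.2] ang -36.7 ....##.........
220 [-29.3   1.1 100.4] ang -40.4 ....##.........
222 [-31.2   1.1  99.8] ang -42.7 ....#######....
224 [-34.1   1.1  96.5] ang -48.2 ....##.........
226 [-36.7   1.1  93.7] ang -53.0 ....##.........
228 [-40.6   0.7  87.7] ang -61.9 ....####.......
230 [-48.5   1.2  70.9] ang -84.3 ###########....
232 [-50.2   1.2  71.5] ang -83.8 ############...
234 [-52.1   1.2  71.4] ang -84.1 ############...
236 [-54.3   1.7  70.8] ang -85.0 ############...
238 [-56.    1.2  71.4] ang -84.5 #############..
240 [-58.1   1.2  71. ] ang -85.1 #############..
242 [-60.4   1.2  70. ] ang -86.2 #############..
```

View pics/wb8c.png

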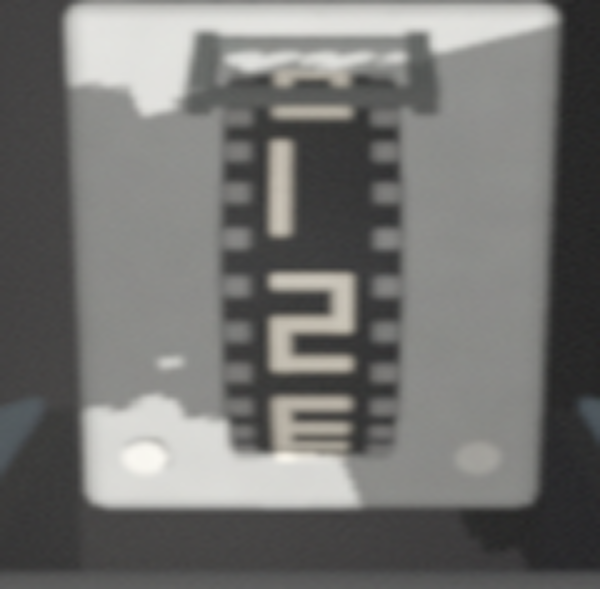

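View pics/c18.png

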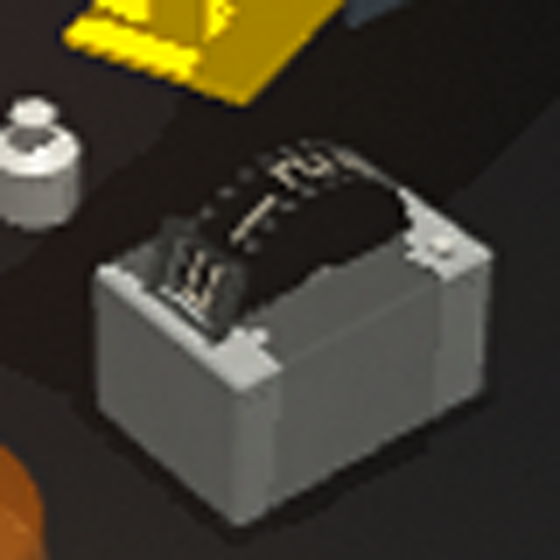

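Run:
```python
from wh import *
from scipy.optimize import least_squares
s=robot.sense(); im,d=snap('wrist','wb9'); print(s['eef_pos'],np.abs(s['dq']).max())
W=world('wrist',d); b=B(W)*1000; reg=np.zeros((400,640),bool)
# wheel surface dark band: points z>85 near lateral
k=(b[...,2]>84)&(b[...,2]<116)&(np.abs(b[...,1]-1.1)<9)&(np.abs(b[...,0])<34)&(np.abs(np.arange(640)-317)<14)[None]
p=b[k]; print(len(p))
f=least_squares(lambda q:np.hypot(p[:,0]-q[0],p[:,2]-q[1])-45,[0,66],loss='soft_l1'); c=f.x; print('centre',c, 'resid',np.std(f.fun))
for v in range(120,240):
    row=im[v,302:331,1].astype(int); q=np.nanmedian(b[v,309:326],axis=0)
    print(v,np.round(q,1),round(float(np.degrees(np.arctan2(q[0]-c[0],q[2]-c[1]))),1),''.join('#' if x>140 else '.' for x in row))
cv2.imwrite('pics/wb9c.png',cv2.resize(im[100:150,270:365],None,fx=8,fy=10,interpolation=cv2.INTER_CUBIC))
im,d=snap('scene','scene18');cv2.imwrite('pics/c19.png',cv2.resize(im[195:235,305:345],None,fx=14,fy=14,interpolation=cv2.INTER_CUBIC))
```

```text
[0.53392767 0.00135874 0.18932046] 0.01992146450134553
1979
centre [-1.1575572  66.27510077] resid 0.6744636211355981
120 [48.1  0.1 73.6] 81.5 #############################
121 [47.3  0.5 72.4] 82.8 #############################
122 [46.5  0.1 72. ] 83.1 #############################
123 [45.7  0.1 72.3] 82.7 #############################
124 [44.8  0.1 72.1] 82.8 #############################
125 [44.1  0.1 73.1] 81.4 #############################
126 [43.4  0.1 76. ] 77.7 #####..#####################.
127 [42.6  0.1 77.9] 75.1 .......################......
128 [41.9  0.1 79.7] 72.7 .......####........###.......
129 [41.9  0.1 96.1] 55.3 ........##.........###.......
130 [41.3  0.1 97.8] 53.3 .............................
131 [40.6  0.1 99.5] 51.5 .............................
132 [39.9  0.1 99.7] 50.8 .............................
133 [39.1  0.1 99.1] 50.8 .............................
134 [38.4  0.1 99.3] 50.1 .............................
135 [37.1  0.1 91.1] 57.0 .............................
136 [36.4  0.1 92.5] 55.1 .......###############.......
137 [35.6  0.1 92.5] 54.5 ....
[... 5587 characters left out ...]
7.9] -75.1 #####################........
229 [-47.8  -0.   71.9] -83.2 ######################.......
230 [-48.5  -0.   72.5] -82.5 #######################......
231 [-49.5  -0.   72.3] -82.9 #######################......
232 [-50.5  -0.   72.3] -83.1 #######################...###
233 [-51.4  -0.   72.5] -82.9 ########################.####
234 [-52.4  -0.   72.4] -83.1 #############################
235 [-53.3  -0.   72.5] -83.2 #########################....
236 [-54.3  -0.   72.5] -83.3 #########################..#.
237 [-55.2  -0.   72.6] -83.3 #########################...#
238 [-56.2  -0.   72.5] -83.5 #########################...#
239 [-57.4  -0.   72. ] -84.2 #########################....
```

View pics/c19.png

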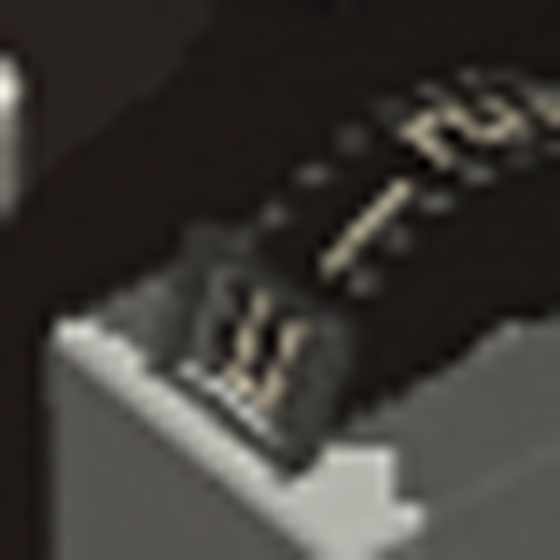

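View pics/wb9c.png

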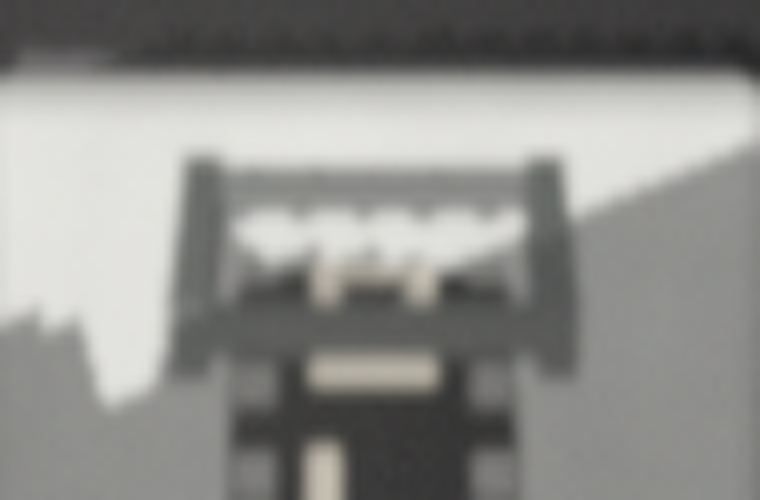

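```bash
python3 -m crank '[[[0,0,-2],0,5],[[0,0,-3],0,5],[[0,0,-1],0,5],[[0,0,0],0,5],[[0,0,0],0,5],[[0,0,0],0,5],[[0,0,0],0,5],[[0,0,0],0,5],[[0,0,0],0,5],[[0,0,0],0,5]]'
python3 - <<'E'
from m import *
im,d=snap('scene','scene20'); s=robot.sense(); print(s['eef_pos'],s['contact_force'])
im,d=snap('wrist','w20')
E
```

```text
t: 34.2
eef_pos: [0.5347, 0.0013, 0.2501]
orientation: [[-0.301, -0.954, -0.0], [-0.954, 0.301, 0.0], [0.0, 0.0, -1.0]]
contact_force: [0.0, -0.2, 0.5]
width: 0.0498
[0.5346586  0.00130498 0.25014145] [ 0.3971196  -0.48209527  0.27622423]
```

View pics/scene20.png

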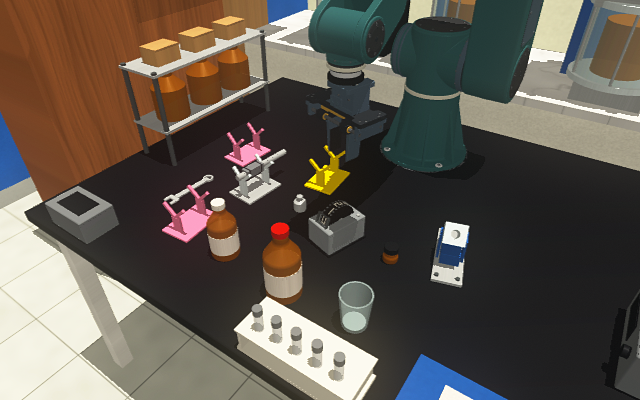

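```bash
python3 -c "
from workcell import robot
print(robot.job_done(), robot.sense()['t'])"
```

```text
the job is handed in; nothing more can be done
the job is handed in; nothing more can be done
```

The check station is out of service: the rod lies level in the plain grey rack and the thumbwheel shows digit 0. I handed the job in at about 34 s, with the gripper open, well clear and touching nothing.

- **Rod:** I drew it straight out along the 40° bore. The wrist force read no more than about 3.5 N at the stops, roughly the rod's own weight. I levelled it by lowering the shaft onto the fork under a light 4–6 N grip, so the rod turned in the fingers, then let go. The last pictures show it level in both Vs, with the handle between the forks. While it was still held, the stub's top measured 82.5 mm up, against 82 mm expected.
- **Wheel:** It started at about 1.12 rad and took three pinch grips (four pushes), because the pads slipped for part of each one. Wrist force stayed around 22 N or less at the end of each push. The last close-up puts it at about -0.02 rad (-1.3°).
- **Disagreements:** In that close-up, digits 0, 1 and 2 put the wheel between -0.8° and -2°. A slightly earlier picture, taken while the arm was still settling, gave about -3°. I judged this centred and did not nudge it further. From the scene camera the frame hides part of the 0.
- **Bench things:** The jar, weight, beaker, bottles, spanner and look-alike racks appear unmoved in the final picture.

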